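# Feed the probe head home and lock it

## Task

Feed the black probe head through the rig's guide channel with the wooden push stick, never with the fingers, until it bottoms in the brass socket, and press it home firmly there for a moment (10 to 25 newtons) without forcing it. Then throw the red-knobbed lock lever into the notch marked yellow, and leave the push stick lying flat on the counter, off the rig. Leave the other things on the counter alone.

Things in the scene. Friction and masses are not known exactly. Their poses are not given: they have to be found in the camera images.
- rig: Fixed dull aluminium test rig. Base plate 370 x 110 x 20 mm; its top is the channel floor, 20 mm over the counter. Origin on the counter under the channel's centre line; x = feed direction, y = across, z = up. Base spans x -205 to +165. x -205 to -125 is an open loading apron without walls; x -125 to -80 a funnel, walls 18 mm high, narrowing from 76 to 39 mm
- channel_mouth (a point): Start of the guide channel on its floor, at rig x -80 mm, centre line. From here the channel is 40 mm wide and 36 mm high, roofed to rig x +95 by 6 mm lips (top 62 mm over the counter) with a 14 mm slot along the middle. Sliding drag of the probe is 1 to 4 N
- socket: Chrome-brass bayonet socket, ring of outside diameter 54, bore 40 mm, at rig x +97 to +145 (origin: centre of its mouth at +97). Inside, out of sight, is the firm seat for the probe's nose; its face lies anywhere from rig x +100 to +120, different each time, reported nowhere: it must be felt. Home = probe pressed on it with over 8 N for 0.2 s; over 45 N harms it
- probe_center (a point): Centre of the body of the loose black probe head (white band near its rear): 60 long x 36 wide x 32 mm high, rear face 30 mm behind this point, round 26 mm nose reaching 55 mm ahead of it. Site x = to the nose. 0.2 to 0.42 kg. Starts on the apron, roughly pointing down the channel (rig x about -155). When home this point is at rig x 45 to 65 (seat face less 55)
- stick_grip (a point): Middle of the raised grip of the loose wooden push stick, 40 mm above its flat underside. Grip block 70 long (x) x 24 wide (y), from 16 to 60 mm above the underside; under it a bar 20 wide x 16 high runs from 40 mm behind this point to the foot. Site x = to the pushing foot, z = up. Stick 200 mm long, 0.16 kg, starts on the counter
- stick_tip (a point): Middle of the front face of the stick's white pushing foot (28 wide x 22 mm high, 12 long), 8 mm above the underside, 160 mm ahead of stick_grip along the stick
- lever (a joint): Lock lever angle, rad, 0 to 1.5; starts at 0 to 0.2, leaning to rig +x. Grows as the knob is pulled over the top towards the channel mouth (rig -x). Sprung detent notch at the yellow mark: 1.25 (rests within 0.03), between ridges at 1.08 and 1.42 that must be ridden over (about 3 to 5 N at the knob). Elsewhere it stays where left
- lever_knob (a point): Centre of the lever's red knob: cylinder 30 mm long across the channel (rig y), 30 mm diameter, 105 mm from the hinge; can be pinched on its two flat ends from above, and turns in the fingers as it is swung
- lever_hinge (a point): Lever's hinge, rig x +6, 85 mm over the counter, axis along rig y. At lever value q the knob is at hinge + 105 mm x (sin(0.625 - q) along rig x, cos(0.625 - q) up). Its 45 mm steel pawl swings down through the roof slot behind the probe; it cannot drop if the probe is beneath. A grey disc of 50 mm radius stands round the hinge at rig y +26 to +30
- generator: Titanium generator, a rounded flat can 65 x 58 x 13 mm lying on the counter beyond the rig's socket end, to be left alone; origin under its centre
- caliper: Steel caliper, 200 mm long, lying on the far side, to be left alone
- torque_handle: Red T-shaped torque handle, 95 x 90 x 24 mm, lying on the far side, to be left alone
- sample_tube: Glass sample tube, 125 mm long, 18 mm diameter, green cap, lying in a small blue tray, to be left alone
Things that resemble listed ones, but are neither listed nor needed, are in the scene too. Of the things that look like the part that bears stick_grip, take the one that is farthest from the robot's base at the start. There is more than one size of the part that bears probe_center; the job needs the smaller.

How it is judged:
By the outcome, as a careful person would: the job done as asked, in the order asked, and still so for the second after the job is handed in, with the robot touching nothing.
It also fails if it takes over 69 s, if anything falls off the work surface, if the arm or the gripper's body presses on something with over 40 N, if the wrist force passes 120 N, or if a joint passes its speed limit or range.

## Robot

A 6-joint arm with a two-finger parallel gripper is mounted at the origin on the work surface. World frame = base frame: x ahead of the robot, y to its left, z up, the work surface at z = 0. Lengths are in m, angles in rad, forces in N, time in s.
With the tool pointing down it reaches from about 0.375 to 0.925 m from the base axis. Payload 5.7 kg.
Tool frame: the origin (TCP) lies midway between the tips of the shut fingers; the grasp point (between the pads) lies 19 mm behind it; x points along the fingers, y is the direction in which the jaws open and shut, and the axes are right-handed (so a half turn about x gives the same grasp; the last joint's range is limited). The gripper opens to 85 mm and grips with 20 to 120 N. Pads are 22 mm wide; open, the fingers measure 114 mm over their backs; the gripper's body (76 mm by 85 mm) begins 54 mm behind the grasp point. The pads swing forward as they close: fully open they stand 13 mm farther back than shut.
Start: joints at [-1.456, 0.359, 1.51, -0, 1.272, -0.115], TCP at [0.137, -0.584, 0.231] pointing down, gripper open.
Joint ranges: [-2.97, 2.97], [-1.01, 2.36], [0.21, 2.38], [-0.96, 4.11], [0.2, 2.71], [-2.98, 2.98]. Speed limits (rad/s): [2.39, 2.39, 3.14, 3.14, 3.14, 3.14].

## Interface

Orientations are given as a rotation vector (axis times angle).
In Python, from workcell import env gives the robot as it stands.
- The arm moves only by the shell command python3 -m crank 'ROWS' [OPENING]. ROWS is JSON, a list that holds one entry, the list of rows, each a list of 4 numbers: the shift along the tool's x, y, z in mm, then the turn about the tool's x in degrees. A call has 1 to 8 rows; each row shifts and turns the commanded pose from where the row before left it, along the tool's axes as they then stand; what a row does not reach is not made up. A row lasts 1/12 s, in which the tool goes at most 41.7 mm and 7.16 degrees, less where a joint would pass 70% of its speed; a pose out of reach is approached as far as the arm can. A call with a gripper value outside its range is refused whole. OPENING is the closure, from 0 (fully open) to 1 (shut), set as the call begins (- or left out, the last holds). The fingers move at their own pace and stop on an object; the grip force is fixed at half the most. Time passes only in rows, so rows that do not move let the fingers close. It gives the time, the measured TCP pose, the force and the opening at its end, in the units of the state.
- env.get_state(): the state, without advancing time (a new reading comes with each control period).
- env.capture(name): name is "side" or "top"; returns a dict with "img" (400x640x3 uint8, red, green, blue), "depth" (400x640 float32, m along the optical axis (not along the pixel's ray), 0 where there is no reading), "mtx" (3x3 intrinsics, pixels), "camera_from_world" (4x4, takes a point from world to camera coordinates). Camera axes: x right, y up, looking along -z (the intrinsics and any distortion apply to the point x, -y, -z); pixel columns grow to the right and rows downward; lengths in m; the calibration is good to about 2 mm. A picture is of the moment at which its call begins.
- env.sign_off(): hands the job in, once; it reports no verdict.
Trained networks look in a picture, given as the dict that the camera call returned (one of the last four; its "shot" number tells which), for a name from the list of things; names that differ only in an ending like _2 or _b are one class to them, and where a whole thing is asked for, a point or a joint stands for the part that bears it (a point fixed in the world has none). Each returns a list of dicts, best first, with "score" (0 to 1); they miss things now and then, are a little off and sometimes report something else, mostly with a low value. They report only what shows in the picture. A call takes as long as a camera call. They do not tell look-alikes from the thing itself.
- env.boxes_of(picture, target): "box" ([left, top, right, bottom] in pixels, round what is visible of it).
The state is a dict: "time": time; "q": joint angles; "qvel": joint speeds; "effort": joint torques, N m; "ee_pos": TCP position; "eef_rot": TCP orientation; "wrist_force": force on the tool from outside, world axes, zero at the start; "wrist_torque": the same for the moment, N m; "gripper_width": opening from 0.0 (shut) to 1.0 (fully open).
Only numpy, scipy, OpenCV 4.12 (cv2) and the standard library are available. Lean on these libraries where they do the work, as an engineer would, in place of code of your own. Each camera call takes 0.05 s, during which the arm holds its last target.

## Working session

There is one attempt and no reset: what is moved stays moved. The work goes in short steps, Python scripts to look and compute and a shell command to move; the robot and the scene stay as the last step left them, time stands still between calls to the robot, and variables do not carry over. Pictures are saved under pics/ and viewed, and the job is handed in when it is done.

```bash
ls; mkdir -p pics
python3 - <<'E'
from workcell import env
import cv2,numpy as np
s=env.get_state(); print({k:np.round(v,3).tolist() for k,v in s.items()})
for n in ["side","top"]:
    c=env.capture(n); cv2.imwrite(f"pics/{n}0.png",c["img"][:,:,::-1])
    np.savez(f"{n}0.npz",**{k:v for k,v in c.items()})
    print(n,c["mtx"].tolist(),np.round(c["camera_from_world"],4).tolist(),[k for k in c])
    for t in ["rig","stick_grip","probe_center","lever","lever_knob","socket","generator","caliper","torque_handle","sample_tube"]:
        print(t,[(np.round(b["box"]).tolist(),round(b["score"],2)) for b in env.boxes_of(c,t)][:5])
E
```

```text
pics
{'time': 0.0, 'q': [-1.456, 0.359, 1.511, 0.0, 1.272, -0.115], 'qvel': [-0.0, 0.002, 0.0, 0.001, 0.001, 0.001], 'effort': [0.002, -52.762, -27.862, -0.0, 0.013, -0.0], 'ee_pos': [0.137, -0.584, 0.23], 'eef_rot': [2.101, 0.244, -2.1], 'wrist_force': [0.242, -0.301, -0.138], 'wrist_torque': [-0.035, 0.04, -0.033], 'gripper_width': 1.004}
side [[440.26154882385674, 0.0, 319.70757852918734], [0.0, 440.26154882385674, 200.34394358121264], [0.0, 0.0, 1.0]] [[-0.6693, -0.743, 0.0045, 0.4112], [0.5357, -0.4783, 0.6959, -0.3757], [-0.5149, 0.4681, 0.7181, -0.9733], [0.0, 0.0, 0.0, 1.0]] ['img', 'depth', 'mtx', 'camera_from_world', 'shot']
rig [([244.0, 200.0, 360.0, 309.0], 0.75)]
stick_grip [([392.0, 154.0, 426.0, 204.0], 0.67), ([425.0, 185.0, 443.0, 204.0], 0.52)]
probe_center [([382.0, 236.0, 420.0, 272.0], 0.79), ([320.0, 203.0, 346.0, 227.0], 0.66)]
lever [([278.0, 224.0, 304.0, 240.0], 0.71), ([248.0, 201.0, 362.0, 308.0], 0.7)]
lever_knob [([321.0, 202.0, 343.0, 226.0], 0.67), ([279.0, 222.0, 305.0, 240.0], 0.5)]
socket [([265.0, 264.0, 288.0, 289.0], 0.78), ([165.0, 264.0, 191.0
[... 568 characters left out ...]
, 173.0, 363.0, 233.0], 0.81), ([320.0, 187.0, 353.0, 204.0], 0.43)]
stick_grip [([418.0, 234.0, 435.0, 295.0], 0.98), ([399.0, 189.0, 464.0, 221.0], 0.66)]
probe_center [([335.0, 256.0, 372.0, 280.0], 0.75), ([323.0, 184.0, 351.0, 203.0], 0.71)]
lever [([261.0, 197.0, 307.0, 217.0], 0.74), ([193.0, 150.0, 215.0, 172.0], 0.46)]
lever_knob [([261.0, 198.0, 301.0, 216.0], 0.7), ([288.0, 115.0, 349.0, 134.0], 0.42), ([399.0, 190.0, 465.0, 223.0], 0.24)]
socket [([248.0, 206.0, 264.0, 223.0], 0.61)]
generator [([191.0, 151.0, 215.0, 172.0], 0.88)]
caliper [([287.0, 113.0, 350.0, 136.0], 0.57)]
torque_handle [([382.0, 134.0, 413.0, 158.0], 0.71)]
sample_tube [([165.0, 242.0, 205.0, 256.0], 0.79)]
```

Run:
```python
import cv2,numpy as np
a=cv2.imread('pics/top0.png'); cv2.imwrite('pics/top0z.png',cv2.resize(a[100:300,150:480],None,fx=2.4,fy=2.4,interpolation=cv2.INTER_CUBIC))
a=cv2.imread('pics/side0.png'); cv2.imwrite('pics/side0z.png',cv2.resize(a[130:400,150:460],None,fx=2.2,fy=2.2,interpolation=cv2.INTER_CUBIC))
```

```text
(no output)
```

View pics/top0z.png

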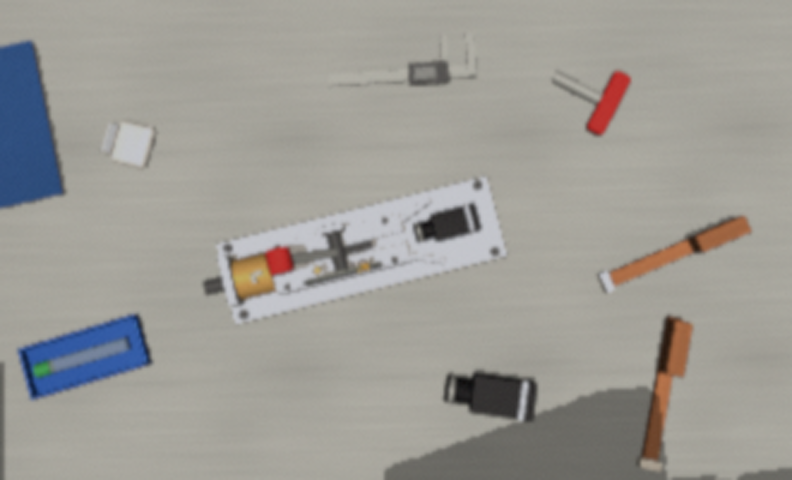

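View pics/side0z.png

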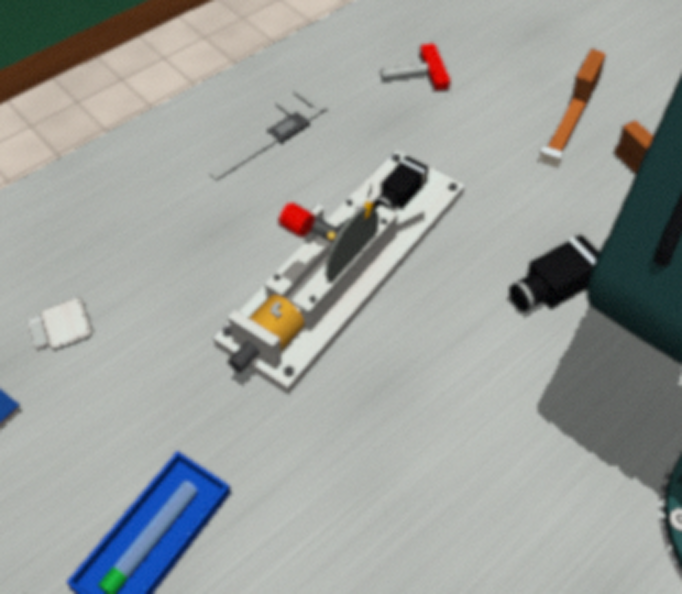

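The top view shows the rig running from about (495,220) to (225,280) in the zoomed picture. The small probe is on its apron at (450,222), and the larger look-alike is on the counter at (495,395). The far stick is at (605,280) to (745,225). Next I measure poses from depth.

```bash
cat > h.py <<'E'
import numpy as np,cv2
def load(n): return dict(np.load(n,allow_pickle=True))
def world(c):
    d=c["depth"];K=c["mtx"];T=np.linalg.inv(c["camera_from_world"])
    v,u=np.mgrid[0:d.shape[0],0:d.shape[1]]
    P=np.stack([(u-K[0,2])/K[0,0]*d,-(v-K[1,2])/K[1,1]*d,-d,np.ones_like(d)],-1)
    W=(P@T.T)[...,:3]; W[d==0]=np.nan; return W
def ray(c,u,v,z):
    K=c["mtx"];T=np.linalg.inv(c["camera_from_world"])
    r=T[:3,:3]@np.array([(u-K[0,2])/K[0,0],-(v-K[1,2])/K[1,1],-1]); o=T[:3,3]
    return o+r*(z-o[2])/r[2]
def proj(c,p):
    q=c["camera_from_world"]@np.r_[p,1]; K=c["mtx"]
    return K[0,0]*q[0]/-q[2]+K[0,2], K[1,1]*-q[1]/-q[2]+K[1,2]
def rect(pts):
    r=cv2.minAreaRect(pts.astype(np.float32)*1000); b=cv2.boxPoints(r); return r,b
E
python3 - <<'E'
from h import *
c=load('top0.npz');W=world(c);Z=W[...,2]
print('counter z',np.nanmedian(Z[280:300,160:240]), np.nanmedian(Z[120:135,230:270]))
def show(name,m):
    n,l,st,ce=cv2.connectedComponentsWithStats(m.astype(np.uint8))
    for i in range(1,n):
        if st[i,4]>25:
            p=W[l==i]; r,b=rect(p[:,:2]); print(name,st[i].tolist(),'ctr',np.round(r[0],1),'size',np.round(r[1],1),'ang',round(r[2],1),'z',np.round(np.nanpercentile(p[:,2],[5,50,95]),4))
m=Z>0.010; m[:, :150]=0;m[:110]=0
show('h>10',m)
show('apron',(Z>.035)&(np.abs(np.arange(640)-335)<25)[None]&((np.arange(400)<215)[:,None]))
show('grips',(Z>.04)&(np.arange(640)>390)[None])
E
```

```text
counter z 0.00040447418508438027 0.0006172228002130353
h>10 [150, 117, 26, 70, 1297] ctr [728.3 563.8] size [217.1  84.3] ang 11.5 z [0.0113 0.0148 0.0185]
h>10 [323, 126, 14, 9, 65] ctr [781.9   6.2] size [42.  27.4] ang 89.9 z [0.0103 0.0116 0.0146]
h>10 [530, 129, 28, 23, 463] ctr [ 721.9 -660. ] size [69.5 67.1] ang 87.6 z [0.0122 0.0607 0.0646]
h>10 [380, 130, 33, 27, 344] ctr [ 748.9 -197.8] size [94.3 88.4] ang 61.0 z [0.016  0.0223 0.0278]
h>10 [192, 150, 22, 20, 280] ctr [698.4 417. ] size [65.  56.4] ang 74.2 z [0.0104 0.0135 0.0174]
h>10 [235, 174, 126, 61, 4113] ctr [543.3 116.1] size [110. 391.] ang 12.6 z [0.0175 0.025  0.1259]
h>10 [399, 190, 64, 32, 489] ctr [ 529.5 -300.1] size [ 26.6 194.5] ang 21.9 z [0.0137 0.0216 0.0633]
h>10 [157, 231, 56, 36, 239] ctr [415.1 473.6] size [ 70.1 161.6] ang 15.2 z [0.0114 0.0194 0.0241]
h>10 [416, 232, 23, 65, 555] ctr [ 349.6 -282.7] size [ 28.  199.3] ang 77.2 z [0.0125 0.0218 0.0632]
h>10 [164, 240, 40, 19, 237] ctr [414.5 476.3] size [ 21.1 129.2] ang 16.9 z [0.0138 0.0206 0.0249]
h>10 [335, 256, 39, 20, 580] ctr [352.9 -56.5]
[... 360 characters left out ...]
n [322, 185, 29, 16, 297] ctr [574.2  -6.7] size [36.3 84.6] ang 13.0 z [0.0444 0.0516 0.0569]
apron [311, 201, 25, 11, 121] ctr [537.4  34.3] size [28.4 74.8] ang 3.7 z [0.0369 0.061  0.0674]
grips [505, 77, 43, 30, 729] ctr [ 876.6 -609. ] size [98.1 76.8] ang 59.2 z [0.0477 0.0893 0.0942]
grips [535, 129, 23, 22, 415] ctr [ 721.9 -660. ] size [69.5 67.1] ang 87.6 z [0.0566 0.061  0.0648]
grips [438, 190, 25, 16, 197] ctr [ 551.4 -358.2] size [24.  70.1] ang 22.1 z [0.0504 0.0602 0.0642]
grips [426, 234, 13, 23, 213] ctr [ 407.9 -295.4] size [24.7 69.5] ang 76.3 z [0.0457 0.06   0.0648]
grips [391, 333, 249, 67, 9274] ctr [ 117.  -391.3] size [701.9 215.6] ang 76.9 z [0.1031 0.5833 0.757 ]
```

Run:
```python
from h import *
for n in ['top0.npz','side0.npz']:
    c=load(n);W=world(c);Z=W[...,2]
    near=(np.hypot(W[...,0]-.543,W[...,1]-.116)<.23)
    m=(near&(Z>.012)&(Z<.027)).astype(np.uint8)
    m=cv2.morphologyEx(m,cv2.MORPH_OPEN,np.ones((3,3)))
    p=W[m>0]; 
    for k in range(4):
        r,b=rect(p[:,:2]); 
    print(n,'plate',np.round(r[0],1),np.round(r[1],1),round(r[2],2),np.nanmedian(p[:,2]))
    print(np.round(b,1).tolist())
    # robust extents at several angles
    best=[]
    for a in np.radians(np.arange(9,17,.25)):
        d=np.array([-np.sin(a),np.cos(a)]);e=np.array([-np.cos(a),-np.sin(a)]) # rig x, rig y=z x x
        s=p[:,:2]@d; t=p[:,:2]@e
        bt=[];
        best.append((np.percentile(t,99)-np.percentile(t,1),np.degrees(a),np.percentile(s,[.3,99.7]),np.percentile(t,[1,99])))
    best.sort(key=lambda x:x[0]); print([(round(x[0],4),x[1]) for x in best[:4]]);
    w,a,s,t=best[0];a=np.radians(a);print(s,t,np.ptp(s));
    d=np.array([-np.sin(a),np.cos(a)]);e=np.array([-np.cos(a),-np.sin(a)])
    print('ctr',d*s.mean()+e*t.mean(),'origin',d*(s.mean()+.02)+e*t.mean())
    # red knob
    img=c['img'].astype(int);red=(img[...,0]>140)&(img[...,1]<60)&(img[...,2]<60)&near
    q=W[red];print('knob',np.nanmedian(q,0),np.nanmax(q[:,2]),red.sum())
    # disc?
```

```text
top0.npz plate [545.7 105.7] [110.  369.5] 12.62 0.020677000217399266
[[451.6000061035156, 273.8999938964844], [532.4000244140625, -86.5999984741211], [639.7000122070312, -62.599998474121094], [559.0, 297.8999938964844]]
[(np.float64(0.1086), np.float64(12.75)), (np.float64(0.1088), np.float64(13.0)), (np.float64(0.1088), np.float64(12.25)), (np.float64(0.1089), np.float64(12.5))]
[-0.20163405  0.16415589] [-0.60960292 -0.50097994] 0.3657899410188803
ctr [0.5457349  0.10427437] origin [0.54132095 0.12378122]
knob [0.52725535 0.18927155 0.18403155] 0.19244015536822423 74
side0.npz plate [465.2  91.6] [270.7 371.6] 12.23 0.019867546280849635
[[293.6000061035156, 244.5], [372.29998779296875, -118.69999694824219], [636.9000244140625, -61.29999923706055], [558.0999755859375, 301.8999938964844]]
[(np.float64(0.1086), np.float64(12.25)), (np.float64(0.1088), np.float64(12.5)), (np.float64(0.1089), np.float64(12.75)), (np.float64(0.109), np.float64(12.000000000000002))]
[-0.19278499  0.17617547] [-0.60667783 -0.49811381] 0.36896046052164044
ctr [0.54158046 0.10909039] origin [0.53733691 0.12863501]
knob [0.5214284  0.1987665  0.18250996] 0.18651595476015737 106
```

```bash
cat >> h.py <<'E'
from scipy.spatial.transform import Rotation as Ro
RIGA=12.62; D=np.array([-np.sin(np.radians(RIGA)),np.cos(np.radians(RIGA))]); E_=np.array([-D[1],D[0]])
O=np.array([.5457,.1057])+.02*D
def rig(x,y=0): return O+D*x+E_*y
def torig(p): q=np.asarray(p)[:2]-O; return q@D,q@E_
def st(show=True):
    from workcell import env
    s=env.get_state(); R=Ro.from_rotvec(s['eef_rot']).as_matrix()
    if show: print('t',round(float(s['time']),2),'tcp',np.round(s['ee_pos'],4),'rig',np.round(torig(s['ee_pos']),4),'F',np.round(s['wrist_force'],1),'Fx_rig',round(float(np.array(s['wrist_force'])[:2]@D),1),'w',round(float(s['gripper_width']),3),'q5',round(float(s['q'][5]),2),'zaxis_ang',round(np.degrees(np.arctan2(-R[0,2],R[1,2])),2),'xax',np.round(R[:,0],3))
    return s,R
def go(target,ang=None):
    """offset in tool axes mm to world target; ang: stick angle a for tool z = +-(-sin a,cos a)"""
    s,R=st()
    d=R.T@(np.asarray(target)-np.asarray(s['ee_pos']))*1000
    print('tool shift mm',np.round(d,1))
    if ang is not None:
        for off in (0,180):
            a=np.radians(ang+off); zt=np.array([-np.sin(a),np.cos(a),0]); z0=R[:,2];x=R[:,0]
            print('turn about tool x deg',round(np.degrees(np.arctan2(np.cross(z0,zt)@x,z0@zt)),2),'off',off)
E
python3 - <<'E'
from h import *
c=load('top0.npz');W=world(c);Z=W[...,2];img=c['img'].astype(int)
s,R=st();print(np.round(R,3))
v,u=np.mgrid[0:400,0:640]
reg=(u>395)&(u<470)&(v>185)&(v<226)
g=reg&(Z>.05); gp=W[g]; bar=reg&(Z>.009)&(Z<.03)
r,b=rect(gp[:,:2]);print(r)
p=W[bar][:,:2]; mu=p.mean(0);_,_,V=np.linalg.svd(p-mu);print('bar',mu,V[0],np.degrees(np.arctan2(-V[0][0],V[0][1])))
r2,b2=rect(W[reg&(Z>.009)][:,:2]);print(r2,b2)
go([*(np.array(r[0])/1000),.14],21.7)
E
```

```text
t 1.1 tcp [ 0.1366 -0.5842  0.2313] rig [-0.6039  0.5499] F [ 0.6 -0.3  0.6] Fx_rig -0.4 w 1.002 q5 -0.12 zaxis_ang 103.16 xax [-0.  0. -1.]
[[-0.     0.228 -0.974]
 [ 0.    -0.974 -0.228]
 [-1.    -0.     0.   ]]
((551.5374755859375, -358.55126953125), (24.0493221282959, 69.44931030273438), 22.092933654785156)
bar [ 0.51742761 -0.27000436] [ 0.37058141 -0.92879999] -158.24852141299874
((540.510009765625, -295.16778564453125), (91.90005493164062, 198.3147735595703), 8.445512771606445) [[ 480.49515 -203.83429]
 [ 509.62137 -399.99854]
 [ 600.5249  -386.50128]
 [ 571.3987  -190.33704]]
t 1.1 tcp [ 0.1366 -0.5842  0.2313] rig [-0.6039  0.5499] F [ 0.6 -0.3  0.6] Fx_rig -0.4 w 1.002 q5 -0.12 zaxis_ang 103.16 xax [-0.  0. -1.]
tool shift mm [  91.3 -125.2 -455.4]
turn about tool x deg 81.46 off 0
turn about tool x deg -98.54 off 180
```

```bash
python3 -m crank '[[[0,-10,-37,0],[0,-10,-37,0],[0,-10,-37,0],[0,-10,-37,0],[0,-10,-37,0],[0,-10,-37,0],[0,-10,-37,0],[0,-10,-37,0]]]' 0
python3 -m crank '[[[0,-11,-39,0],[0,-11,-39,0],[0,-11,-39,0],[0,-11,-39,0],[0,0,0,7],[0,0,0,7],[0,0,0,7],[0,0,0,7]]]'
python3 -m crank '[[[0,0,0,7],[0,0,0,7],[0,0,0,7],[0,0,0,7],[0,0,0,7],[0,0,0,7],[0,0,0,7],[0,0,0,4]]]'
python3 -c "
from h import *
go([.5515,-.3585,.1],21.75)"
```

```text
time: 1.77
ee_pos: [0.4082, -0.4378, 0.2315]
eef_rot: [2.1, 0.242, -2.099]
wrist_force: [0.4, -1.8, 0.1]
gripper_width: 1.003
time: 2.43
ee_pos: [0.5489, -0.36, 0.2311]
eef_rot: [-2.08, 0.276, 2.081]
wrist_force: [-0.6, -0.7, -0.4]
gripper_width: 1.002
time: 3.1
ee_pos: [0.5485, -0.3605, 0.2312]
eef_rot: [-1.484, 1.004, 1.484]
wrist_force: [-0.2, 0.2, -0.2]
gripper_width: 0.997
t 3.1 tcp [ 0.5485 -0.3605  0.2312] rig [-0.4756  0.0991] F [-0.2  0.2 -0.2] Fx_rig 0.3 w 0.997 q5 2.07 zaxis_ang 21.81 xax [-0.  0. -1.]
tool shift mm [131.2  -3.5   0.7]
turn about tool x deg 0.06 off 0
turn about tool x deg -179.94 off 180
```

```bash
python3 -m crank '[[[10,0,0,-7],[10,0,0,-7],[10,0,0,-7],[10,0,0,-7],[10,0,0,-7],[10,0,0,-7],[10,0,0,-7],[10,0,0,-7]]]'
python3 -m crank '[[[0,0,0,-7],[0,0,0,-7],[0,0,0,-7],[0,0,0,-7],[0,0,0,-7],[0,0,0,-7],[0,0,0,-7],[0,0,0,-7]]]'
python3 -m crank '[[[0,0,0,-7],[0,0,0,-7],[0,0,0,-7],[0,0,0,-7],[0,0,0,-7],[0,0,0,-7],[0,0,0,-7],[0,0,0,-7]]]'
python3 -m crank '[[[0,0,0,-7],[0,0,0,-5],[0,0,0,0]]]'
python3 - <<'E'
from h import *
s,R=st()
from workcell import env
for n in ['top','side']:
    c=env.capture(n);cv2.imwrite(f'pics/{n}1.png',cv2.resize(c['img'][140:290,330:530],None,fx=4,fy=4)[:,:,::-1]);np.savez(f'{n}1.npz',**c)
go([.5515,-.3585,.1],21.75)
E
```

```text
time: 3.77
ee_pos: [0.5485, -0.3605, 0.1508]
eef_rot: [-2.116, 0.213, 2.116]
wrist_force: [-0.6, 0.3, 0.7]
gripper_width: 1.0
time: 4.43
ee_pos: [0.5486, -0.3605, 0.1513]
eef_rot: [1.766, 0.723, -1.766]
wrist_force: [-0.2, -0.5, 0.3]
gripper_width: 0.999
time: 5.1
ee_pos: [0.5486, -0.3605, 0.1512]
eef_rot: [1.073, 1.29, -1.073]
wrist_force: [-0.7, -0.4, -0.6]
gripper_width: 1.002
time: 5.35
ee_pos: [0.5486, -0.3605, 0.1513]
eef_rot: [0.917, 1.369, -0.917]
wrist_force: [0.9, 1.1, 0.9]
gripper_width: 1.001
t 5.35 tcp [ 0.5486 -0.3605  0.1513] rig [-0.4756  0.0991] F [0.9 1.1 0.9] Fx_rig 0.9 w 1.001 q5 -1.08 zaxis_ang -157.66 xax [-0.  0. -1.]
t 5.45 tcp [ 0.5486 -0.3605  0.1513] rig [-0.4756  0.0991] F [-0.7 -0.2  0.9] Fx_rig -0.1 w 1.001 q5 -1.07 zaxis_ang -158.0 xax [ 0.  0. -1.]
tool shift mm [51.3  3.5 -0.8]
turn about tool x deg -179.75 off 0
turn about tool x deg 0.25 off 180
```

View pics/top1.png

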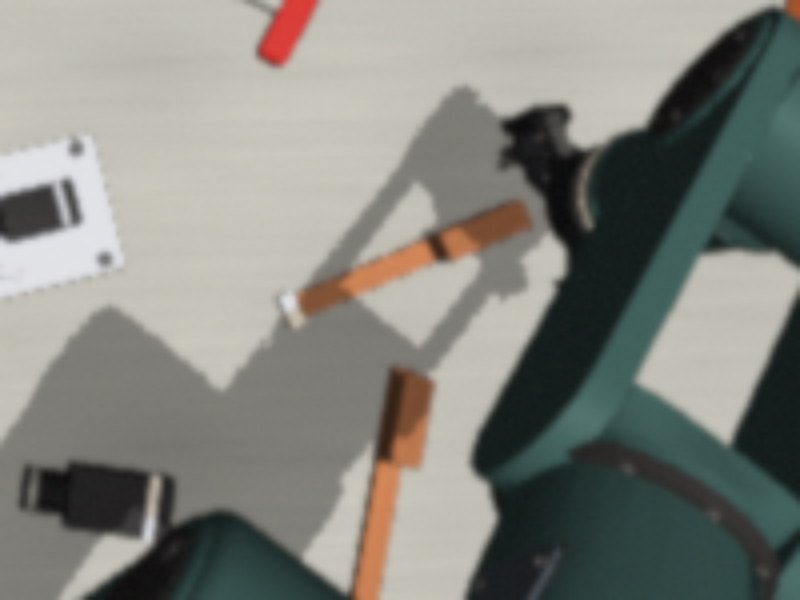

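View pics/side1.png

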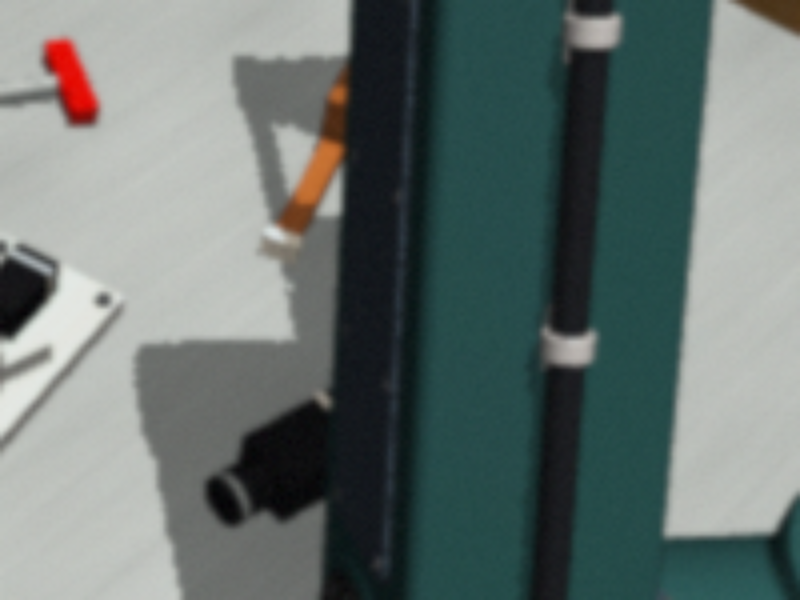

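```bash
python3 -m crank '[[[25,3.5,-0.8,0.2],[25,0,0,0],[25,0,0,0],[20,0,0,0],[14,0,0,0],[12,0,0,0],[0,0,0,0]]]' 0
python3 -m crank '[[[0,0,0,0],[0,0,0,0],[0,0,0,0],[0,0,0,0],[0,0,0,0],[0,0,0,0],[0,0,0,0]]]' 1
python3 - <<'E'
from h import *
s,R=st()
from workcell import env
c=env.capture('top');cv2.imwrite('pics/top2.png',cv2.resize(c['img'][140:290,330:530],None,fx=4,fy=4)[:,:,::-1])
c2=env.capture('side');cv2.imwrite('pics/side2.png',cv2.resize(c2['img'][100:250,330:530],None,fx=4,fy=4)[:,:,::-1])
E
```

```text
time: 6.03
ee_pos: [0.55, -0.3573, 0.0277]
eef_rot: [0.925, 1.37, -0.924]
wrist_force: [0.6, 0.5, -0.8]
gripper_width: 0.997
time: 6.62
ee_pos: [0.5519, -0.3588, 0.0312]
eef_rot: [0.922, 1.365, -0.922]
wrist_force: [-1.0, 0.9, 5.7]
gripper_width: 0.273
t 6.62 tcp [ 0.5519 -0.3588  0.0312] rig [-0.4746  0.0955] F [-1.   0.9  5.7] Fx_rig 1.1 w 0.273 q5 -1.06 zaxis_ang -158.04 xax [ 0.001 -0.001 -1.   ]
```

View pics/top2.png

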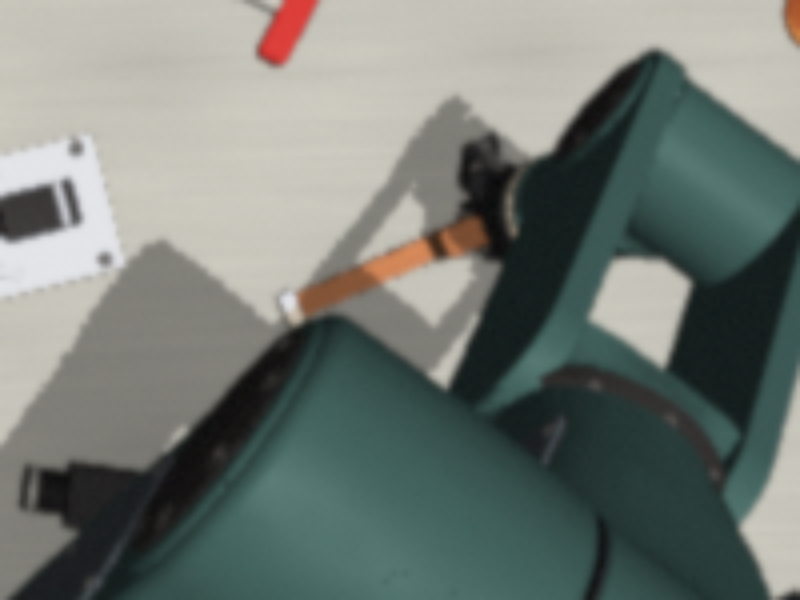

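```bash
python3 -m crank '[[[-15,0,0,0],[-20,0,0,0],[-20,0,0,0],[-15,0,0,0],[0,0,0,4.6],[0,0,0,4.6],[0,0,0,0]]]'
python3 - <<'E'
from h import *
print(rig(-.36)); go([*rig(-.365),.10],RIGA)
E
```

```text
time: 7.3
ee_pos: [0.5513, -0.3583, 0.1004]
eef_rot: [1.046, 1.305, -1.046]
wrist_force: [-0.8, -0.4, -1.9]
gripper_width: 0.27
[ 0.61998452 -0.22608579]
t 7.3 tcp [ 0.5513 -0.3583  0.1004] rig [-0.474   0.0959] F [-0.8 -0.4 -1.9] Fx_rig -0.2 w 0.27 q5 -0.9 zaxis_ang -167.4 xax [ 0.  0. -1.]
tool shift mm [   0.4   95.8 -109. ]
turn about tool x deg 179.98 off 0
turn about tool x deg -0.02 off 180
```

```bash
python3 -m crank '[[[0,24,-27,0],[0,24,-27,0],[0,24,-27,0],[0,24,-28,0],[0,0,0,0],[0,0,0,0]]]'
python3 - <<'E'
from h import *
go([*rig(-.365),.057],RIGA)
from workcell import env
c=env.capture('top');np.savez('top3.npz',**c);cv2.imwrite('pics/top3.png',cv2.resize(c['img'][140:290,300:500],None,fx=4,fy=4)[:,:,::-1])
c2=env.capture('side');np.savez('side3.npz',**c2);cv2.imwrite('pics/side3.png',cv2.resize(c2['img'][100:250,300:500],None,fx=4,fy=4)[:,:,::-1])
E
```

```text
time: 7.8
ee_pos: [0.6214, -0.2286, 0.0996]
eef_rot: [1.039, 1.31, -1.039]
wrist_force: [-0.4, 0.5, -1.6]
gripper_width: 0.273
t 7.8 tcp [ 0.6214 -0.2286  0.0996] rig [-0.3627 -0.0008] F [-0.4  0.5 -1.6] Fx_rig 0.6 w 0.273 q5 -0.69 zaxis_ang -166.9 xax [-0.001  0.001 -1.   ]
tool shift mm [42.6 -0.8  2.3]
turn about tool x deg -179.52 off 0
turn about tool x deg 0.48 off 180
```

View pics/top3.png

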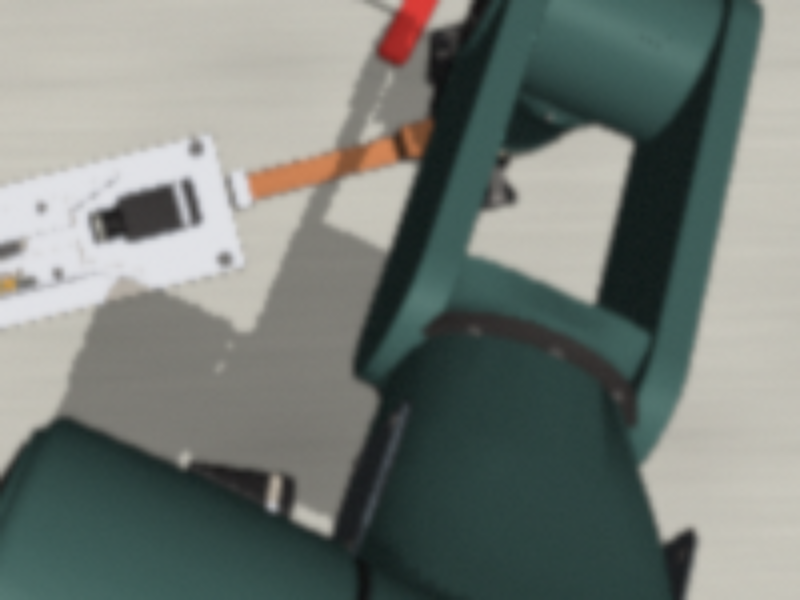

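View pics/side3.png

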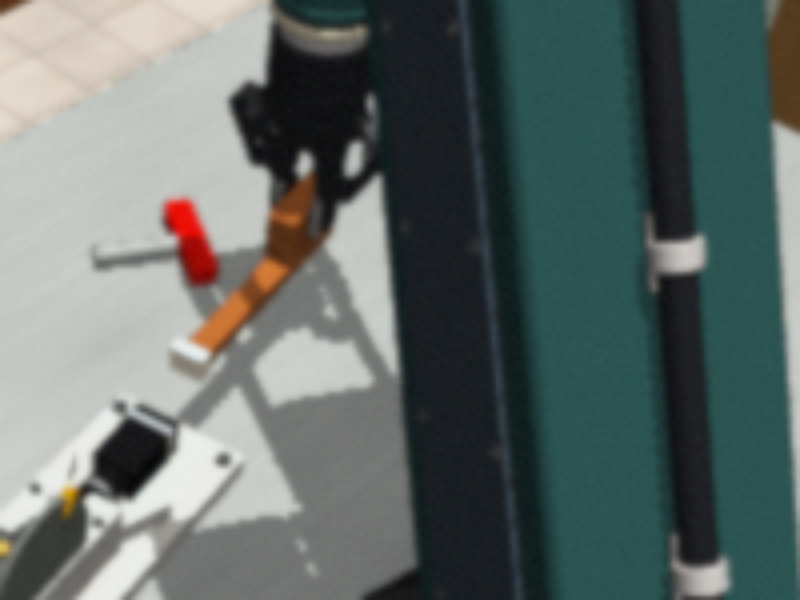

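Run:
```python
from h import *
for n in ['top3.npz','side3.npz']:
    c=load(n);W=world(c);Z=W[...,2]
    a=(W[...,:2]-O)@D; b=(W[...,:2]-O)@E_
    m=(Z>.055)&(Z<.1)&(a>-.33)&(a<-.17)&(abs(b)<.04)
    p=np.c_[a[m],b[m],Z[m]]
    print(n,'tip',p[:,0].max(),'n',len(p))
    for lo in (-.33,-.30,-.27,-.24,-.22):
        q=p[(p[:,0]>lo)&(p[:,0]<lo+.02)]; 
        if len(q):print(lo,'ctr b',(q[:,1].min()+q[:,1].max())/2,np.ptp(q[:,1]),'z',np.percentile(q[:,2],80))
    for zz,l in ((.044,'probe'),):
        m=(Z>zz)&(Z<.056)&(a>-.195)&(a<-.13)&(abs(b)<.03); q=np.c_[a[m],b[m]]
        r,_=rect(q);print(l,r, q.min(0))
```

```text
top3.npz tip -0.17123322107501232 n 315
-0.33 ctr b -0.0012860680959185453 0.020607722270697737 z 0.08740200060985481
-0.3 ctr b -0.0010267134536933002 0.0194064028153581 z 0.08747341644336096
-0.27 ctr b -0.0008218638816052106 0.01979740584201787 z 0.08691007590263067
-0.24 ctr b -0.0007906651458845443 0.020292111968893203 z 0.08747013738954781
-0.22 ctr b -0.0006866566972985252 0.028041312742804136 z 0.09235035262648919
probe ((-154.19906616210938, -3.1652450561523438), (48.06864929199219, 35.731285095214844), 0.10497638583183289) [-0.17825814 -0.02105446]
side3.npz tip -0.17014727316296344 n 337
-0.33 ctr b 0.0027730790210578416 0.020288558764289803 z 0.09372641555774197
-0.3 ctr b 0.0013148344109044337 0.021110759552971786 z 0.08577992447267391
-0.27 ctr b 0.0011245122137974765 0.020975979177524043 z 0.08524508499191322
-0.24 ctr b 0.0029878178958005638 0.020354238780603905 z 0.08546030210449351
-0.22 ctr b 0.0015374818298504222 0.028172363429413726 z 0.09045314124845835
probe ((-152.49337768554688, -1.4979934692382812), (44.85805130004883, 36.87187957763672), 0.1562398225069046) [-0.17496629 -0.01988481]
```

```bash
python3 -m crank '[[[20,-0.8,2.3,0.2],[15,0,0,0],[7.5,0,0,0],[0,0,0,0],[0,0,0,0]]]'
python3 - <<'E'
from h import *
s,R=st()
from workcell import env
c=env.capture('top');W=world(c);Z=W[...,2];a=(W[...,:2]-O)@D; b=(W[...,:2]-O)@E_
m=(Z>.035)&(Z<.1)&(a>-.33)&(a<-.185)&(abs(b)<.04);p=np.c_[a[m],b[m],Z[m]]
q=p[p[:,0]>-.24];print('tip',p[:,0].max(),np.ptp(q[:,1]),(q[:,1].min()+q[:,1].max())/2,np.percentile(p[:,2],[50,95]))
go([*rig(-.365),.057],RIGA)
E
```

```text
time: 8.32
ee_pos: [0.62, -0.2341, 0.0574]
eef_rot: [1.047, 1.306, -1.047]
wrist_force: [0.6, 1.0, -1.6]
gripper_width: 0.27
t 8.32 tcp [ 0.62   -0.2341  0.0574] rig [-0.3678  0.0017] F [ 0.6  1.  -1.6] Fx_rig 0.8 w 0.27 q5 -0.68 zaxis_ang -167.49 xax [-0.001  0.001 -1.   ]
tip -0.20741493087483667 0.027406205044177078 0.0006026938898705658 [0.04365168 0.04935529]
t 8.37 tcp [ 0.6207 -0.2342  0.0582] rig [-0.3681  0.001 ] F [-0.4  1.  -1.4] Fx_rig 1.0 w 0.27 q5 -0.68 zaxis_ang -167.47 xax [ 0. -0. -1.]
tool shift mm [ 1.2  1.  -3.1]
turn about tool x deg 179.91 off 0
turn about tool x deg -0.09 off 180
```

```bash
python3 -m crank '[[[1,1,-8,0],[0,0,-8,0],[0,0,-6,0],[0,0,-5,0],[0,0,-4,0],[0,0,-4,0],[0,0,-4,0],[0,0,-4,0]]]'
python3 -m crank '[[[0,0,-5,0],[0,0,-5,0],[0,0,-5,0],[0,0,-5,0],[0,0,-5,0],[0,0,-5,0],[0,0,-5,0],[0,0,-5,0]]]'
python3 - <<'E'
from h import *
s,R=st()
from workcell import env
c=env.capture('top');np.savez('top4.npz',**c);cv2.imwrite('pics/top4.png',cv2.resize(c['img'][140:260,230:430],None,fx=4,fy=4)[:,:,::-1])
go([*rig(-.20),.057],RIGA)
E
```

```text
time: 9.03
ee_pos: [0.6128, -0.1912, 0.0572]
eef_rot: [1.046, 1.304, -1.046]
wrist_force: [0.4, -2.9, -0.1]
gripper_width: 0.27
time: 9.7
ee_pos: [0.603, -0.1516, 0.0566]
eef_rot: [1.045, 1.306, -1.046]
wrist_force: [-0.4, -2.9, 0.3]
gripper_width: 0.271
t 9.7 tcp [ 0.603  -0.1516  0.0566] rig [-0.2836  0.0003] F [-0.4 -2.9  0.3] Fx_rig -2.7 w 0.271 q5 -0.58 zaxis_ang -167.41 xax [-0.001  0.    -1.   ]
t 9.75 tcp [ 0.6026 -0.1504  0.0565] rig [-0.2823  0.0005] F [-0.6 -2.2 -1.1] Fx_rig -2.0 w 0.27 q5 -0.58 zaxis_ang -167.41 xax [-0.002  0.001 -1.   ]
tool shift mm [ -0.4   0.4 -82.3]
turn about tool x deg 179.97 off 0
turn about tool x deg -0.03 off 180
```

View pics/top4.png

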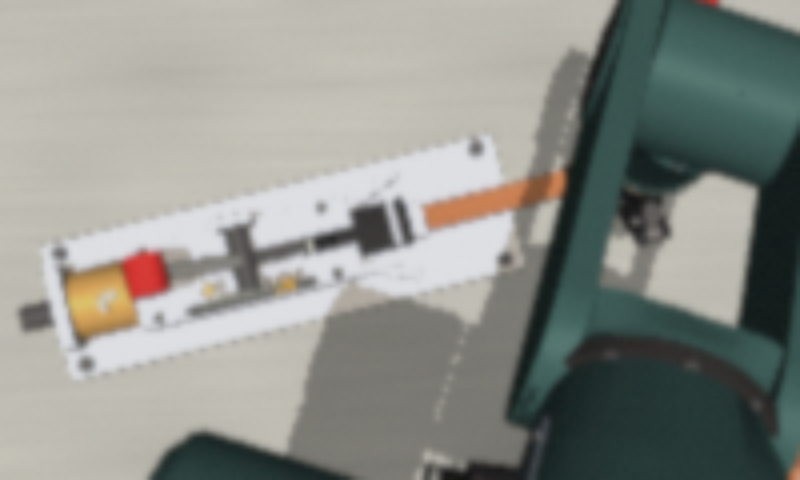

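The probe is entering the channel: its band is at (400,222) in the zoomed picture, with the foot right behind it. Drag is about 2 to 3 N, so I keep going.

```bash
python3 -m crank '[[[0,0.4,-5,0],[0,0,-5,0],[0,0,-5,0],[0,0,-5,0],[0,0,-5,0],[0,0,-5,0],[0,0,-5,0],[0,0,-5,0]]]'
python3 -m crank '[[[0,0,-5,0],[0,0,-5,0],[0,0,-5,0],[0,0,-5,0],[0,0,-5,0],[0,0,-5,0],[0,0,-5,0],[0,0,-5,0]]]'
python3 -m crank '[[[0,0,-5,0],[0,0,-5,0],[0,0,-5,0],[0,0,-4,0],[0,0,-4,0],[0,0,-4,0],[0,0,-3,0],[0,0,0,0]]]'
python3 -c "
from h import *
go([*rig(-.15),.057],RIGA)"
```

```text
time: 10.42
ee_pos: [0.5951, -0.1123, 0.0567]
eef_rot: [1.046, 1.305, -1.046]
wrist_force: [-0.5, -2.5, -1.5]
gripper_width: 0.268
time: 11.08
ee_pos: [0.5866, -0.0734, 0.0568]
eef_rot: [1.047, 1.305, -1.046]
wrist_force: [-0.5, -1.9, -1.7]
gripper_width: 0.27
time: 11.75
ee_pos: [0.5799, -0.0438, 0.0568]
eef_rot: [1.047, 1.306, -1.046]
wrist_force: [-0.6, 1.1, -0.6]
gripper_width: 0.272
t 11.75 tcp [ 0.5799 -0.0438  0.0568] rig [-0.1734 -0.0007] F [-0.6  1.1 -0.6] Fx_rig 1.2 w 0.272 q5 -0.41 zaxis_ang -167.43 xax [-0.     0.001 -1.   ]
tool shift mm [ -0.2  -0.7 -23.4]
turn about tool x deg 179.95 off 0
turn about tool x deg -0.05 off 180
```

```bash
python3 -m crank '[[[0,-0.7,-3,0],[0,0,-3,0],[0,0,-3,0],[0,0,-3,0],[0,0,-2,0],[0,0,-2,0],[0,0,-2,0],[0,0,-2,0]]]'
python3 -m crank '[[[0,0,-1,0],[0,0,-1,0],[0,0,-1,0],[0,0,-1,0]]]'
python3 -m crank '[[[0,0,-1,0],[0,0,-1,0],[0,0,-1,0]]]'
python3 -c "
from h import *
go([*rig(-.125),.057],RIGA)"
```

```text
time: 12.42
ee_pos: [0.5751, -0.0251, 0.0569]
eef_rot: [1.046, 1.305, -1.046]
wrist_force: [0.1, -2.5, 0.2]
gripper_width: 0.27
time: 12.75
ee_pos: [0.5742, -0.0213, 0.0568]
eef_rot: [1.046, 1.305, -1.046]
wrist_force: [0.8, -1.7, -1.4]
gripper_width: 0.265
time: 13.0
ee_pos: [0.5735, -0.0184, 0.0568]
eef_rot: [1.046, 1.305, -1.046]
wrist_force: [0.5, -1.6, -0.9]
gripper_width: 0.266
t 13.0 tcp [ 0.5735 -0.0184  0.0568] rig [-1.472e-01 -1.000e-04] F [ 0.5 -1.6 -0.9] Fx_rig -1.7 w 0.266 q5 -0.37 zaxis_ang -167.44 xax [ 0.  0. -1.]
tool shift mm [ -0.2  -0.1 -22.2]
turn about tool x deg 179.94 off 0
turn about tool x deg -0.06 off 180
```

```bash
for i in 1 ; do python3 -m crank '[[[0,0,-1,0],[0,0,-1,0],[0,0,-1,0]]]'; done | grep -E "ee_pos|wrist"
python3 -m crank '[[[0,0,-1,0],[0,0,-1,0],[0,0,-1,0]]]' | grep -E "ee_pos|wrist"
```

```text
ee_pos: [0.5729, -0.0154, 0.0568]
wrist_force: [0.2, -0.6, -0.7]
ee_pos: [0.5725, -0.0129, 0.0569]
wrist_force: [0.3, -6.9, 0.7]
```

```bash
python3 -m crank '[[[0,0,-1,0],[0,0,-1,0]]]' | grep -E "ee_pos|wrist"
```

```text
ee_pos: [0.573, -0.0127, 0.0574]
wrist_force: [1.2, -14.2, 0.7]
```

```bash
python3 -m crank '[[[0,0,-1,0],[0,0,-1,0]]]' | grep -E "ee_pos|wrist"
```

```text
ee_pos: [0.5735, -0.0124, 0.0578]
wrist_force: [1.2, -20.5, 2.3]
```

Contact came at rig tip x of about +19 mm, which puts the seat at about 104 mm, within the given range. I hold at about 20 N.

```bash
python3 -m crank '[[[0,0,0,0],[0,0,0,0]]]' | grep -E "time|ee_pos|wrist"; python3 -m crank '[[[0,0,0,0],[0,0,0,0],[0,0,0,0]]]' | grep -E "time|ee_pos|wrist"
python3 -c "
from h import *
go([*rig(-.142),.057],RIGA)"
```

```text
time: 14.0
ee_pos: [0.5735, -0.0125, 0.0578]
wrist_force: [1.0, -16.9, 2.1]
time: 14.25
ee_pos: [0.5735, -0.0125, 0.0578]
wrist_force: [0.8, -16.3, 1.6]
t 14.25 tcp [ 0.5735 -0.0125  0.0578] rig [-0.1414 -0.0013] F [  0.8 -16.3   1.6] Fx_rig -16.1 w 0.274 q5 -0.36 zaxis_ang -167.3 xax [ 0.004 -0.006 -1.   ]
tool shift mm [ 0.8 -1.3  0.6]
turn about tool x deg -179.92 off 0
turn about tool x deg 0.08 off 180
```

```bash
python3 -m crank '[[[0,0,3,0],[0,0,4,0],[0,0,8,0],[0,0,12,0],[0,0,15,0],[0,0,20,0],[0,0,20,0],[0,0,20,0]]]'
python3 -m crank '[[[0,0,20,0],[0,0,20,0],[0,0,20,0],[0,0,25,0],[0,0,25,0],[0,0,25,0],[0,0,22,0],[0,0,0,0]]]'
python3 -c "
from h import *
go([*rig(-.4),.0315],RIGA)"
```

```text
time: 14.92
ee_pos: [0.5939, -0.1102, 0.0567]
eef_rot: [1.046, 1.305, -1.046]
wrist_force: [-0.5, 0.3, -2.0]
gripper_width: 0.275
time: 15.58
ee_pos: [0.6293, -0.2679, 0.057]
eef_rot: [1.047, 1.299, -1.048]
wrist_force: [0.6, 0.3, -2.2]
gripper_width: 0.269
t 15.58 tcp [ 0.6293 -0.2679  0.057 ] rig [-4.028e-01  1.000e-04] F [ 0.6  0.3 -2.2] Fx_rig 0.1 w 0.269 q5 -0.72 zaxis_ang -167.61 xax [ 0.003 -0.003 -1.   ]
tool shift mm [25.5 -0.  -2.9]
turn about tool x deg 179.77 off 0
turn about tool x deg -0.23 off 180
```

```bash
python3 -m crank '[[[10,0,0,0],[8,0,0,0],[5,0,0,0],[2,0,0,0],[0,0,0,0]]]'
python3 - <<'E'
from h import *
s,R=st()
from workcell import env
c=env.capture('top');np.savez('top5.npz',**c);cv2.imwrite('pics/top5.png',cv2.resize(c['img'][140:260,230:430],None,fx=4,fy=4)[:,:,::-1])
E
```

```text
time: 16.0
ee_pos: [0.6267, -0.2602, 0.0313]
eef_rot: [1.045, 1.308, -1.046]
wrist_force: [-0.9, 0.4, 1.7]
gripper_width: 0.271
t 16.0 tcp [ 0.6267 -0.2602  0.0313] rig [-0.3947  0.0009] F [-0.9  0.4  1.7] Fx_rig 0.6 w 0.271 q5 -0.72 zaxis_ang -167.37 xax [-0.002  0.001 -1.   ]
```

View pics/top5.png

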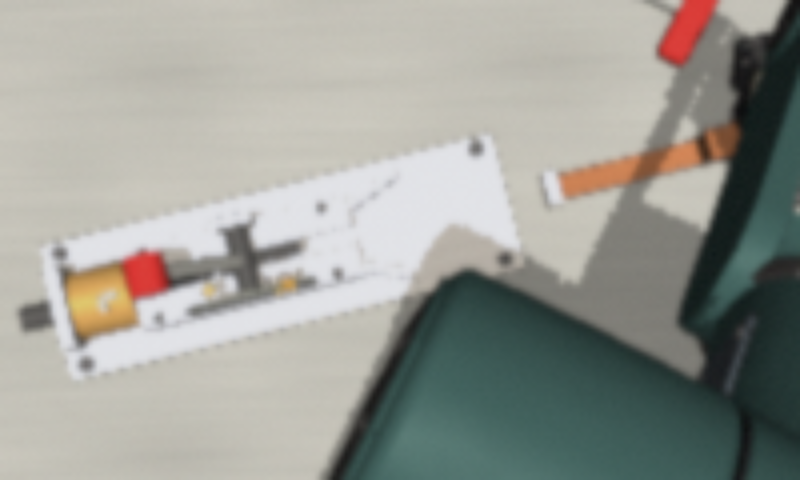

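```bash
python3 -m crank '[[[0,0,0,0],[0,0,0,0],[0,0,0,0],[0,0,0,0],[-10,0,0,0],[-20,0,0,0],[-30,0,0,0],[-35,0,0,0]]]' 0
python3 -m crank '[[[-41,0,0,0],[-41,0,0,0],[-41,0,0,0],[0,0,0,0]]]'
python3 - <<'E'
from h import *
s,R=st()
from workcell import env
c=env.capture('top');np.savez('top6.npz',**c);cv2.imwrite('pics/top6.png',cv2.resize(c['img'][140:260,230:430],None,fx=4,fy=4)[:,:,::-1])
c=env.capture('side');np.savez('side6.npz',**c);cv2.imwrite('pics/side6.png',cv2.resize(c['img'][140:320,230:430],None,fx=3.3,fy=3.3)[:,:,::-1])
for n in ['top6.npz','side6.npz']:
    c=load(n);W=world(c);img=c['img'].astype(int)
    near=(np.hypot(W[...,0]-.543,W[...,1]-.16)<.15)
    red=(img[...,0]>120)&(img[...,1]<60)&(img[...,2]<60)&near&(W[...,2]>.08)
    p=W[red];a=(p[:,:2]-O)@D;b=(p[:,:2]-O)@E_
    print(n,len(p),'x',np.percentile(a,[2,50,98]),'y',np.percentile(b,[2,50,98]),'z',np.percentile(p[:,2],[2,50,98]))
    for q in (0,.1,.2): print(q,.006+.105*np.sin(.625-q),.085+.105*np.cos(.625-q))
E
```

```text
time: 16.72
ee_pos: [0.6264, -0.2608, 0.1267]
eef_rot: [1.046, 1.309, -1.047]
wrist_force: [0.3, -0.5, 0.3]
gripper_width: 1.0
time: 17.05
ee_pos: [0.6323, -0.2639, 0.2611]
eef_rot: [1.046, 1.288, -1.041]
wrist_force: [1.0, -1.2, 1.9]
gripper_width: 0.998
t 17.05 tcp [ 0.6323 -0.2639  0.2611] rig [-0.3995 -0.0037] F [ 1.  -1.2  1.9] Fx_rig -1.4 w 0.998 q5 -0.72 zaxis_ang -167.43 xax [ 0.015 -0.008 -1.   ]
top6.npz 52 x [0.05365678 0.06161661 0.07674744] y [-0.0095184   0.00111369  0.01023791] z [0.17466837 0.18302465 0.18771917]
0 0.06743521365874854 0.1701511275480479
0.1 0.058627365490748776 0.17585901387040884
0.2 0.04929368208305959 0.18065906696017353
side6.npz 123 x [0.06399316 0.07703533 0.08497249] y [-0.00829775  0.00619545  0.01621563] z [0.17160137 0.182206   0.18686515]
0 0.06743521365874854 0.1701511275480479
0.1 0.058627365490748776 0.17585901387040884
0.2 0.04929368208305959 0.18065906696017353
```

View pics/top6.png

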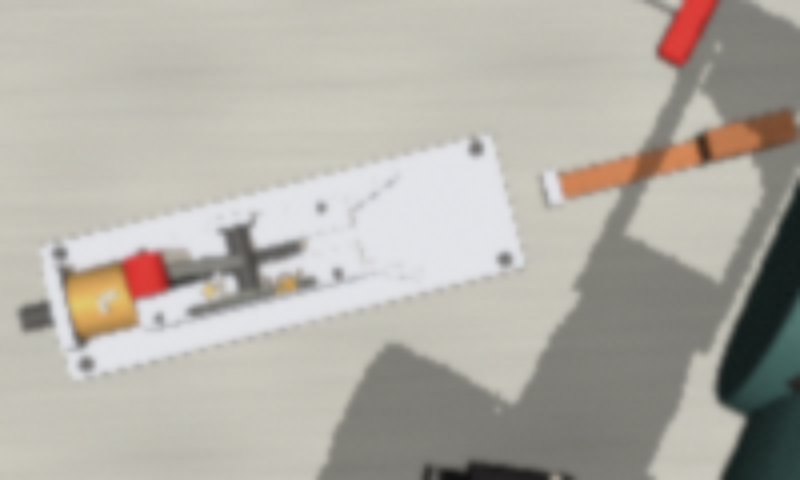

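View pics/side6.png

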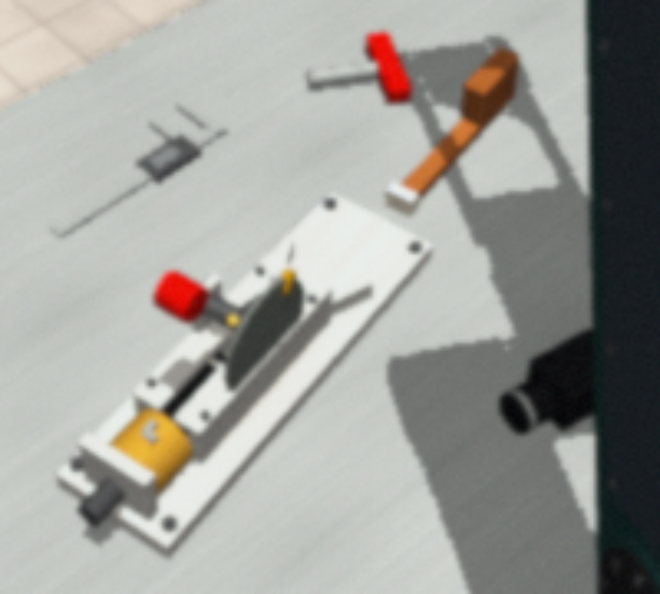

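The probe shows black under the slot and is seated, and the stick lies flat off the rig at (545,185) to (795,125). The knob is at lever q of about 0, so I go to it next.

```bash
python3 -m crank '[[[0,-0.5,-25,0],[0,-0.5,-38,0],[0,-0.5,-38,0],[0,-0.5,-38,0],[0,-0.5,-38,0],[0,-0.5,-38,0],[0,-0.5,-38,0],[0,-0.5,-38,0]]]'
python3 -m crank '[[[0,0,-38,0],[0,0,-38,0],[0,0,-38,0],[0,0,-38,0],[0,0,-20,0],[0,0,0,0],[0,0,0,0]]]'
python3 -c "
from h import *
go([*rig(.0665,.0005),.153],RIGA)"
```

```text
time: 17.82
ee_pos: [0.5584, 0.0234, 0.2482]
eef_rot: [1.045, 1.308, -1.048]
wrist_force: [0.2, 0.6, 0.3]
gripper_width: 1.002
time: 18.4
ee_pos: [0.5216, 0.1902, 0.2484]
eef_rot: [1.042, 1.308, -1.046]
wrist_force: [-0.3, -0.2, 0.2]
gripper_width: 1.002
t 18.4 tcp [0.5216 0.1902 0.2484] rig [0.0677 0.005 ] F [-0.3 -0.2  0.2] Fx_rig -0.1 w 1.002 q5 0.0 zaxis_ang -167.28 xax [-0.003 -0.001 -1.   ]
tool shift mm [95.4  4.8  1.1]
turn about tool x deg -179.9 off 0
turn about tool x deg 0.1 off 180
```

```bash
python3 -m crank '[[[10,4.5,1.1,0],[20,0,0,0],[20,0,0,0],[20,0,0,0],[15,0,0,0],[10,0,0,0],[0,0,0,0]]]'
python3 - <<'E'
from h import *
go([*rig(.0665,.0005),.153],RIGA)
from workcell import env
c=env.capture('side');cv2.imwrite('pics/side7.png',cv2.resize(c['img'][140:320,230:430],None,fx=3.3,fy=3.3)[:,:,::-1])
c=env.capture('top');cv2.imwrite('pics/top7.png',cv2.resize(c['img'][140:260,230:430],None,fx=4,fy=4)[:,:,::-1])
E
```

```text
time: 18.98
ee_pos: [0.5262, 0.1876, 0.1518]
eef_rot: [1.044, 1.307, -1.052]
wrist_force: [-0.4, 0.1, -0.3]
gripper_width: 0.998
t 18.98 tcp [0.5262 0.1876 0.1518] rig [0.0642 0.0011] F [-0.4  0.1 -0.3] Fx_rig 0.2 w 0.998 q5 0.0 zaxis_ang -167.54 xax [-0.005 -0.001 -1.   ]
tool shift mm [-1.2  0.6 -2.3]
turn about tool x deg 179.84 off 0
turn about tool x deg -0.16 off 180
```

View pics/side7.png

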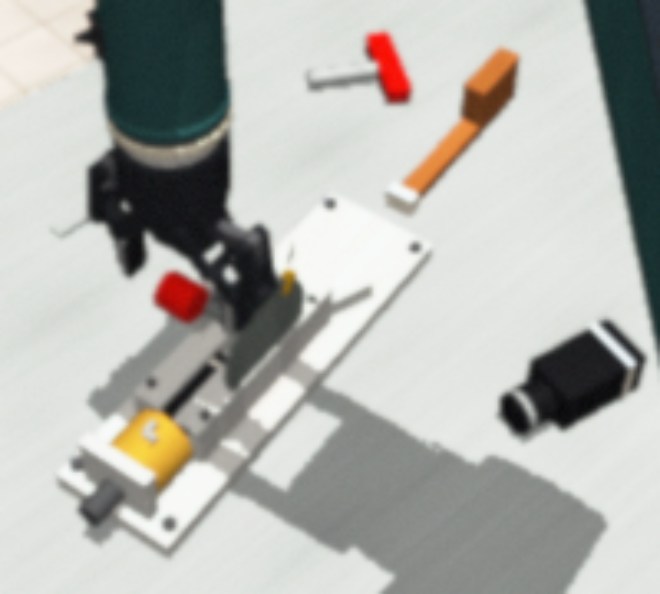

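View pics/top7.png

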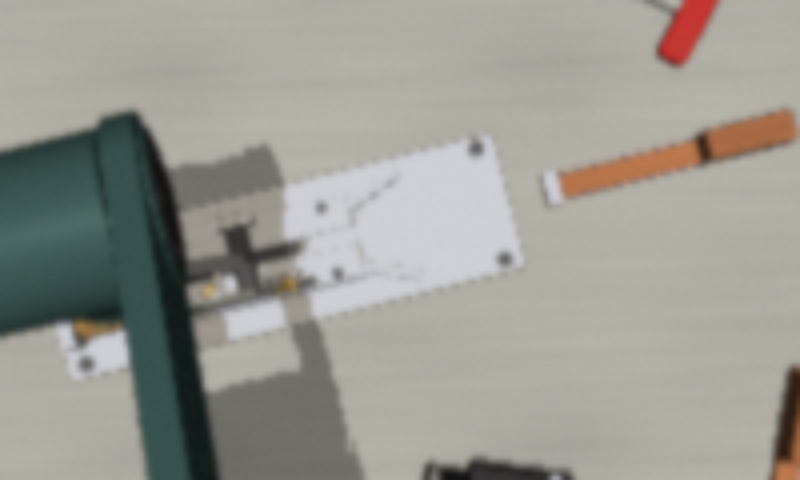

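Run:
```python
from h import *
for n in ['side6.npz','top6.npz']:
    c=load(n);img=c['img'].astype(int);W=world(c)
    near=(np.hypot(W[...,0]-.543,W[...,1]-.16)<.15)
    red=(img[...,0]>100)&(img[...,1]<70)&(img[...,2]<70)&near&(W[...,2]>.08)
    v,u=np.nonzero(red);print(n,'red ctr',(u.min()+u.max())/2,(v.min()+v.max())/2,u.mean(),v.mean())
    for q in (0,.1,.2):
        print(q,np.round(proj(c,[*rig(.006+.105*np.sin(.625-q)),.085+.105*np.cos(.625-q)]),1))
```

```text
side6.npz red ctr 285.0 229.5 284.6026490066225 229.5496688741722
0 [284.6 228.7]
0.1 [286.8 224.8]
0.2 [289.2 221.1]
top6.npz red ctr 266.5 208.5 266.1604938271605 208.2469135802469
0 [266.  208.5]
0.1 [268.8 207.6]
0.2 [271.9 206.7]
```

```bash
python3 -m crank '[[[-1,0.6,-2.7,0],[0,0,0,0],[0,0,0,0],[0,0,0,0],[0,0,0,0],[0,0,0,0],[0,0,0,0],[0,0,0,0]]]' 1
python3 - <<'E'
from h import *
st()
x0,z0=.006+.105*np.sin(.625),.085+.105*np.cos(.625)
for k in range(0,16):
    q=k*.1 if k<15 else 1.25
    f=lambda q:(.105*np.sin(.625-q),.105*np.cos(.625-q))
    a=f(q);b=f(q+.1); print(round(q,2),'tool dx(down) %.1f dz(-rigx) %.1f'%(-(b[1]-a[1])*1000,-(b[0]-a[0])*1000))
E
```

```text
time: 19.75
ee_pos: [0.5252, 0.1919, 0.1565]
eef_rot: [1.044, 1.308, -1.049]
wrist_force: [-8.3, -0.8, 10.1]
gripper_width: 0.34
t 19.75 tcp [0.5252 0.1919 0.1565] rig [0.0686 0.0011] F [-8.3 -0.8 10.1] Fx_rig 1.0 w 0.34 q5 0.01 zaxis_ang -167.41 xax [-0.004 -0.001 -1.   ]
0.0 tool dx(down) -5.7 dz(-rigx) 8.8
0.1 tool dx(down) -4.8 dz(-rigx) 9.3
0.2 tool dx(down) -3.8 dz(-rigx) 9.8
0.3 tool dx(down) -2.9 dz(-rigx) 10.1
0.4 tool dx(down) -1.8 dz(-rigx) 10.3
0.5 tool dx(down) -0.8 dz(-rigx) 10.5
0.6 tool dx(down) 0.3 dz(-rigx) 10.5
0.7 tool dx(down) 1.3 dz(-rigx) 10.4
0.8 tool dx(down) 2.3 dz(-rigx) 10.2
0.9 tool dx(down) 3.4 dz(-rigx) 9.9
1.0 tool dx(down) 4.3 dz(-rigx) 9.6
1.1 tool dx(down) 5.3 dz(-rigx) 9.1
1.2 tool dx(down) 6.1 dz(-rigx) 8.5
1.3 tool dx(down) 7.0 dz(-rigx) 7.9
1.4 tool dx(down) 7.7 dz(-rigx) 7.1
1.25 tool dx(down) 6.6 dz(-rigx) 8.2
```

```bash
python3 -m crank '[[[-3.9,-1,4.4,0],[-2.8,0,4.4,0],[-2.4,0,4.6,0],[-2.4,0,4.7,0],[-1.9,0,4.9,0],[-1.9,0,4.9,0],[-1.5,0,5,0],[-1.4,0,5.1,0]]]'
python3 -c "
from h import *
s,R=st()
for q in (.35,.4,.45): print(q,.006+.105*np.sin(.625-q),.085+.105*np.cos(.625-q)-.019)"
```

```text
time: 20.42
ee_pos: [0.5334, 0.1549, 0.1733]
eef_rot: [1.046, 1.308, -1.048]
wrist_force: [-3.2, 3.7, -8.9]
gripper_width: 0.342
t 20.42 tcp [0.5334 0.1549 0.1733] rig [0.0307 0.0012] F [-3.2  3.7 -8.9] Fx_rig 4.4 w 0.342 q5 -0.06 zaxis_ang -167.45 xax [-0.004  0.001 -1.   ]
0.35 0.03451242838039185 0.167054645750965
0.4 0.02942616802383327 0.16835338124223906
0.45 0.024281354447327576 0.169396286585018
```

```bash
python3 -m crank '[[[0.3,0,5.1,0],[-0.4,0,5.2,0],[-0.4,0,5.2,0],[-0.4,0,5.2,0],[0.1,0,5.3,0],[0.2,0,5.3,0],[0.6,0,5.2,0],[0.7,0,5.2,0]]]'
python3 -c "
from h import *
s,R=st()"
python3 -m crank '[[[1.1,0,5.1,0],[1.2,0,5.1,0],[1.6,0,5,0],[1.7,0,4.9,0]]]'
python3 -c "
from h import *
s,R=st()
for q in (.9,.95,1.,1.05,1.1): print(q,.006+.105*np.sin(.625-q),.085+.105*np.cos(.625-q)-.019)"
```

```text
time: 21.08
ee_pos: [0.5425, 0.1144, 0.174]
eef_rot: [1.046, 1.308, -1.047]
wrist_force: [-7.7, 4.8, 3.7]
gripper_width: 0.343
t 21.08 tcp [0.5425 0.1144 0.174 ] rig [-0.0108  0.0012] F [-7.7  4.8  3.7] Fx_rig 6.4 w 0.343 q5 -0.14 zaxis_ang -167.45 xax [-0.003  0.001 -1.   ]
time: 21.42
ee_pos: [0.547, 0.0944, 0.1686]
eef_rot: [1.046, 1.307, -1.048]
wrist_force: [-8.4, 3.0, 7.5]
gripper_width: 0.34
t 21.42 tcp [0.547  0.0944 0.1686] rig [-0.0313  0.0012] F [-8.4  3.   7.5] Fx_rig 4.7 w 0.34 q5 -0.17 zaxis_ang -167.44 xax [-0.003  0.001 -1.   ]
0.9 -0.02251242838039185 0.167054645750965
0.95 -0.027527422514985092 0.16550332627355566
1.0 -0.032458615554034995 0.16370330030079303
1.05 -0.0372936820830596 0.16165906696017354
1.1 -0.042020536953790336 0.15937573577043268
```

```bash
python3 -m crank '[[[2.0,-0.7,4.8,0],[2.1,0,4.7,0],[2.4,0,4.6,0]]]'
python3 -c "
from h import *
s,R=st()
for q in (1.1,1.15,1.2,1.25,1.3): print(q,.006+.105*np.sin(.625-q),.085+.105*np.cos(.625-q)-.019)"
```

```text
time: 21.67
ee_pos: [0.55, 0.0811, 0.1627]
eef_rot: [1.047, 1.307, -1.046]
wrist_force: [-6.4, 2.7, 7.1]
gripper_width: 0.339
t 21.67 tcp [0.55   0.0811 0.1627] rig [-0.045   0.0012] F [-6.4  2.7  7.1] Fx_rig 4.1 w 0.339 q5 -0.2 zaxis_ang -167.46 xax [-0.001  0.002 -1.   ]
1.1 -0.042020536953790336 0.15937573577043268
1.15 -0.04662736549074877 0.15685901387040888
1.2 -0.05110265302178247 0.15411519175416868
1.25 -0.05543521365874853 0.1511511275480479
1.3 -0.05961421825640848 0.14797422986890693
```

```bash
python3 -m crank '[[[2.5,0,4.5,0],[2.8,0,4.4,0],[0,0,0,0]]]'
python3 - <<'E'
from h import *
s,R=st()
from workcell import env
for n in ('side','top'):
    c=env.capture(n);np.savez(n+'8.npz',**c);cv2.imwrite(f'pics/{n}8.png',cv2.resize(c['img'][140:260,230:430],None,fx=4,fy=4)[:,:,::-1])
E
```

```text
time: 21.92
ee_pos: [0.5522, 0.0708, 0.1567]
eef_rot: [1.046, 1.305, -1.047]
wrist_force: [-4.7, 0.8, 2.6]
gripper_width: 0.337
t 21.92 tcp [0.5522 0.0708 0.1567] rig [-0.0554  0.0012] F [-4.7  0.8  2.6] Fx_rig 1.8 w 0.337 q5 -0.21 zaxis_ang -167.46 xax [-0.001 -0.001 -1.   ]
```

View pics/side8.png

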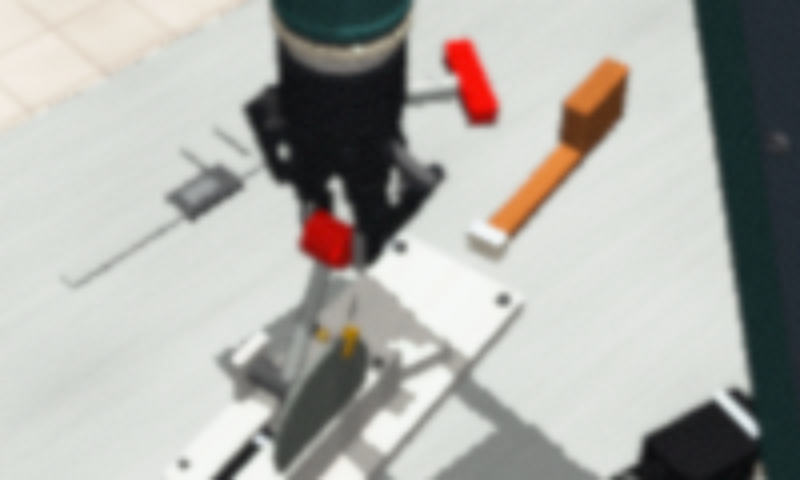

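```bash
python3 -m crank '[[[0,0,0,0],[0,0,0,0],[0,0,0,0],[0,0,0,0],[-5,0,0,0],[-15,0,0,0],[-25,0,0,0],[-30,0,0,0]]]' 0
python3 -m crank '[[[-20,0,0,0],[0,0,-35,0],[0,0,-35,0],[0,0,-35,0],[0,0,-35,0],[0,0,-35,0],[0,0,-35,0],[0,0,0,0]]]'
python3 - <<'E'
from h import *
s,R=st()
from workcell import env
for n in ('side','top'):
    c=env.capture(n);np.savez(n+'9.npz',**c);cv2.imwrite(f'pics/{n}9.png',cv2.resize(c['img'][140:290,230:430],None,fx=4,fy=4)[:,:,::-1])
    img=c['img'].astype(int);W=world(c)
    near=(np.hypot(W[...,0]-.543,W[...,1]-.10)<.15)
    red=(img[...,0]>100)&(img[...,1]<70)&(img[...,2]<70)&near&(W[...,2]>.08)
    v,u=np.nonzero(red)
    if len(u):print(n,'red ctr',(u.min()+u.max())/2,(v.min()+v.max())/2,u.mean(),v.mean())
    for q in (1.1,1.2,1.25,1.3,1.4):
        print(q,np.round(proj(c,[*rig(.006+.105*np.sin(.625-q)),.085+.105*np.cos(.625-q)]),1))
E
```

```text
time: 22.68
ee_pos: [0.5516, 0.0719, 0.2306]
eef_rot: [1.045, 1.308, -1.048]
wrist_force: [0.6, -0.3, 0.1]
gripper_width: 1.001
time: 23.35
ee_pos: [0.5057, 0.2826, 0.2515]
eef_rot: [1.046, 1.309, -1.041]
wrist_force: [0.4, 0.2, -0.5]
gripper_width: 1.004
t 23.35 tcp [0.5057 0.2826 0.2515] rig [0.1613 0.0003] F [ 0.4  0.2 -0.5] Fx_rig 0.1 w 1.004 q5 0.16 zaxis_ang -167.19 xax [ 0.     0.004 -1.   ]
side red ctr 312.5 200.0 312.15909090909093 199.92424242424244
1.1 [312.  199.1]
1.2 [314.2 198.5]
1.25 [315.2 198.3]
1.3 [316.2 198.2]
1.4 [318.  198.3]
top red ctr 304.5 198.5 304.2857142857143 198.4404761904762
1.1 [304.1 198.7]
1.2 [307.4 198. ]
1.25 [309.  197.7]
1.3 [310.5 197.4]
1.4 [313.3 196.9]
```

View pics/side9.png

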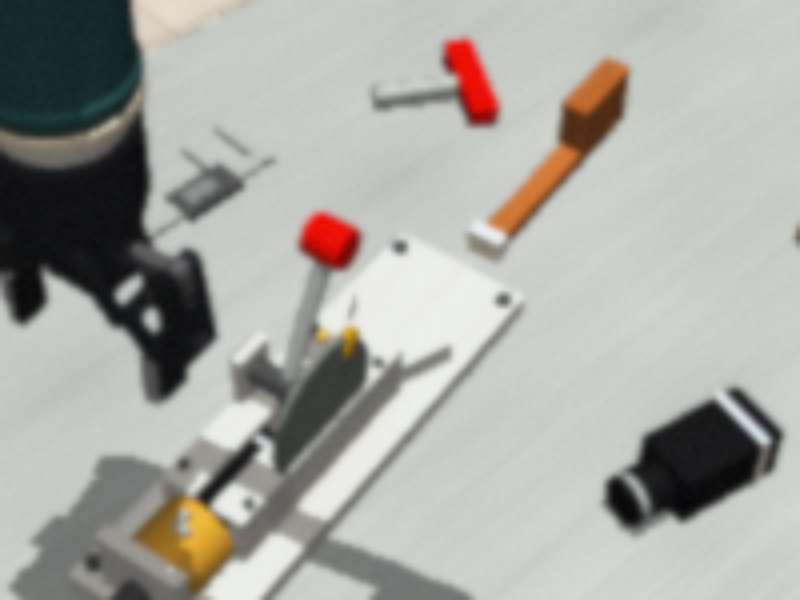

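View pics/top9.png

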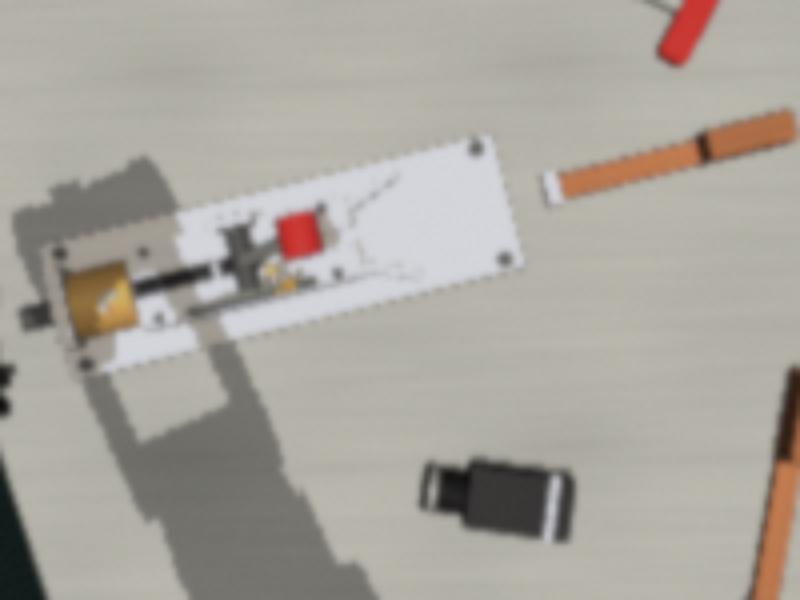

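Run:
```python
from h import *
for n in ('side8','side9','top9'):
    c=load(n+'.npz');img=c['img'].astype(int);W=world(c)
    near=(np.hypot(W[...,0]-.543,W[...,1]-.10)<.15)
    red=(img[...,0]>100)&(img[...,1]<70)&(img[...,2]<70)&near&(W[...,2]>.08)
    v,u=np.nonzero(red);print(n,u.min(),u.max(),v.min(),v.max())
    p=W[red];print(' rigx',np.percentile((p[:,:2]-O)@D,[2,50,98]),'z',np.percentile(p[:,2],[2,50,98]),'y',np.percentile((p[:,:2]-O)@E_,[2,50,98]))
    q=(1.1);
c=load('top9.npz')
for px in ((282,208),(284.5,207.5),(287,207),(290,206)): print(px,torig(ray(c,*px,.052)))
a=cv2.resize(c['img'][180:225,240:330],None,fx=8,fy=8,interpolation=cv2.INTER_CUBIC);cv2.imwrite('pics/top9z.png',a[:,:,::-1])
c=load('side9.npz');a=cv2.resize(c['img'][190:290,260:350],None,fx=6,fy=6,interpolation=cv2.INTER_CUBIC);cv2.imwrite('pics/side9z.png',a[:,:,::-1])
```

```text
side8 306 317 193 206
 rigx [-0.04760092 -0.03329598 -0.02478526] z [0.17245267 0.18847357 0.19416969] y [-0.01284808  0.00556444  0.0164987 ]
side9 306 319 194 206
 rigx [-0.04779121 -0.0325338  -0.0242852 ] z [0.17214866 0.18815097 0.19367615] y [-0.00854321  0.00712718  0.01661288]
top9 300 309 194 203
 rigx [-0.0552235  -0.04332562 -0.03022166] z [0.18367825 0.19164266 0.19621423] y [-0.01077342  0.00097213  0.01176801]
(282, 208) (np.float64(0.0355775140139421), np.float64(0.0011766727733777303))
(284.5, 207.5) (np.float64(0.02774316426515279), np.float64(0.0015616583404937515))
(287, 207) (np.float64(0.01990809546902079), np.float64(0.0019466792421120032))
(290, 206) (np.float64(0.010211751000110037), np.float64(0.0012113128393343052))
```

View pics/top9z.png

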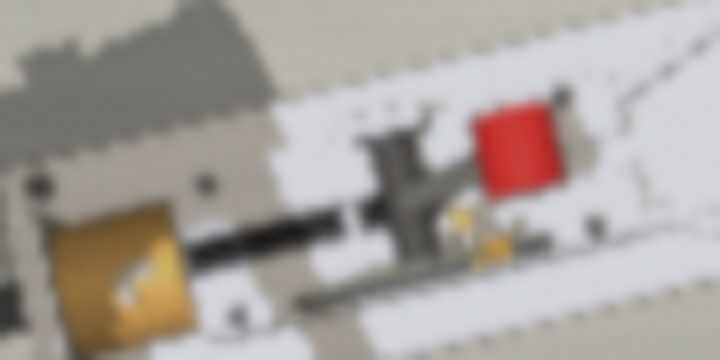

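View pics/side9z.png

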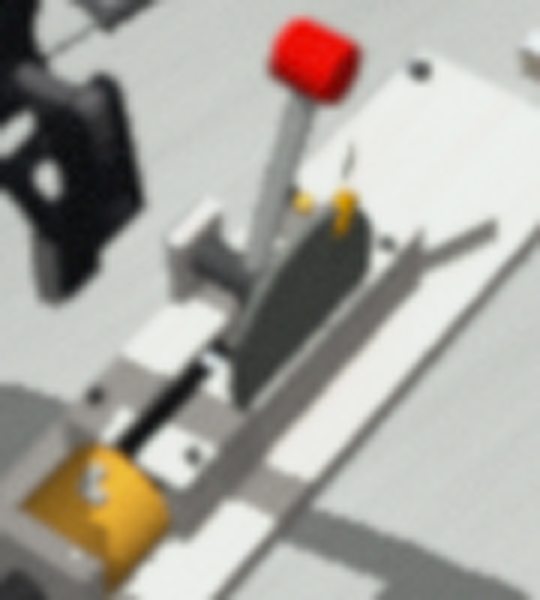

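Both cameras put the lever at about 1.10 and it hasn't moved since the pinch ended. The knob slipped in the pads at the ridge because I was gripping it too high. I'll regrasp it centred and lower.

```bash
python3 -m crank '[[[0,0,34,0],[0,0,34,0],[0,0,34,0],[0,0,34,0],[0,0,34,0],[0,0,34,0],[0,0,0,0],[0,0,0,0]]]'
python3 -c "
from h import *
go([*rig(-.042,.0005),.154],RIGA)"
```

```text
time: 24.12
ee_pos: [0.5519, 0.0747, 0.2511]
eef_rot: [1.05, 1.303, -1.05]
wrist_force: [-0.3, 0.1, 0.6]
gripper_width: 0.998
t 24.12 tcp [0.5519 0.0747 0.2511] rig [-0.0516  0.0007] F [-0.3  0.1  0.6] Fx_rig 0.2 w 0.998 q5 -0.2 zaxis_ang -167.72 xax [ 0. -0. -1.]
tool shift mm [97.1  0.2 -9.7]
turn about tool x deg 179.66 off 0
turn about tool x deg -0.34 off 180
```

```bash
python3 -m crank '[[[10,0.2,-9.5,-0.3],[20,0,0,0],[20,0,0,0],[20,0,0,0],[15,0,0,0],[12,0,0,0],[0,0,0,0],[0,0,0,0]]]'
python3 -c "
from h import *
go([*rig(-.042,.0005),.154],RIGA)"
```

```text
time: 24.78
ee_pos: [0.5483, 0.0885, 0.153]
eef_rot: [1.04, 1.31, -1.042]
wrist_force: [0.7, 0.6, 0.2]
gripper_width: 1.002
t 24.78 tcp [0.5483 0.0885 0.153 ] rig [-0.0373  0.0012] F [0.7 0.6 0.2] Fx_rig 0.4 w 1.002 q5 -0.19 zaxis_ang -167.03 xax [-0.002  0.    -1.   ]
tool shift mm [-1.   0.7  4.7]
turn about tool x deg -179.65 off 0
turn about tool x deg 0.35 off 180
```

```bash
python3 -m crank '[[[-1,0.7,4.5,0.2],[0,0,0,0],[0,0,0,0]]]'; python3 -c "
from h import *
go([*rig(-.042,.0005),.154],RIGA)"
python3 -m crank '[[[0,0,0,0],[0,0,0,0],[0,0,0,0],[0,0,0,0],[0,0,0,0],[0,0,0,0],[0,0,0,0]]]' 1
python3 -c "
from h import *
go([*rig(-.042,.0005),.154],RIGA)"
```

```text
time: 25.03
ee_pos: [0.5522, 0.083, 0.156]
eef_rot: [1.046, 1.304, -1.043]
wrist_force: [-0.8, 0.1, -0.4]
gripper_width: 1.007
t 25.03 tcp [0.5522 0.083  0.156 ] rig [-0.0436 -0.0014] F [-0.8  0.1 -0.4] Fx_rig 0.2 w 1.007 q5 -0.2 zaxis_ang -167.34 xax [ 0.002  0.    -1.   ]
tool shift mm [ 2.  -1.9 -1.6]
turn about tool x deg -179.96 off 0
turn about tool x deg 0.04 off 180
time: 25.62
ee_pos: [0.5497, 0.0821, 0.1551]
eef_rot: [1.043, 1.307, -1.047]
wrist_force: [-5.6, -4.4, 6.2]
gripper_width: 0.343
t 25.62 tcp [0.5497 0.0821 0.1551] rig [-0.0439  0.0012] F [-5.6 -4.4  6.2] Fx_rig -3.1 w 0.343 q5 -0.2 zaxis_ang -167.32 xax [-0.003 -0.001 -1.   ]
tool shift mm [ 1.1  0.7 -1.9]
turn about tool x deg -179.94 off 0
turn about tool x deg 0.06 off 180
```

```bash
python3 -m crank '[[[2.5,0,4.6,0],[2.7,0,4.5,0]]]'|grep -E 'ee_pos|wrist'; python3 -m crank '[[[3,0,4.3,0],[0.5,0,0.8,0],[0,0,0,0]]]'|grep -E 'ee_pos|wrist'
python3 - <<'E'
from h import *
s,R=st()
from workcell import env
c=env.capture('side');img=c['img'].astype(int);W=world(c)
near=(np.hypot(W[...,0]-.543,W[...,1]-.10)<.15)
red=(img[...,0]>100)&(img[...,1]<70)&(img[...,2]<70)&near&(W[...,2]>.08)
v,u=np.nonzero(red);print(u.min(),u.max(),v.min(),v.max());p=W[red];print(' rigx',np.percentile((p[:,:2]-O)@D,[2,50,98]),'z',np.percentile(p[:,2],[2,50,98]))
E
```

```text
ee_pos: [0.5514, 0.0746, 0.1502]
wrist_force: [-6.2, 2.4, 8.3]
ee_pos: [0.5525, 0.0691, 0.1462]
wrist_force: [-5.4, -1.1, 5.3]
t 26.03 tcp [0.5525 0.0691 0.1462] rig [-0.0572  0.0013] F [-5.4 -1.1  5.3] Fx_rig 0.1 w 0.342 q5 -0.22 zaxis_ang -167.38 xax [-0.003  0.001 -1.   ]
308 318 192 205
 rigx [-0.05780544 -0.0433854  -0.03755212] z [0.1662738  0.18009253 0.19313246]
```

```bash
python3 -m crank '[[[0,0,0,0],[0,0,0,0],[0,0,0,0],[0,0,0,0],[-5,0,0,0],[-15,0,0,0],[-25,0,0,0],[-30,0,0,0]]]' 0
python3 -m crank '[[[-20,0,0,0],[0,0,-35,0],[0,0,-35,0],[0,0,-35,0],[0,0,-35,0],[0,0,-35,0],[0,0,-35,0],[0,0,0,0]]]'
cat > look.py <<'E'
import sys
from h import *
k=sys.argv[1]
s,R=st()
from workcell import env
for n in ('side','top'):
    c=env.capture(n);np.savez(n+k+'.npz',**c)
    cv2.imwrite(f'pics/{n}{k}.png',cv2.resize(c['img'][150:290,230:430],None,fx=4,fy=4,interpolation=cv2.INTER_CUBIC)[:,:,::-1])
    img=c['img'].astype(int);W=world(c)
    near=(np.hypot(W[...,0]-.543,W[...,1]-.10)<.15)
    red=(img[...,0]>100)&(img[...,1]<70)&(img[...,2]<70)&near&(W[...,2]>.08)
    v,u=np.nonzero(red)
    if len(u):print(n,'red',u.min(),u.max(),v.min(),v.max(),'mean',u.mean(),v.mean());p=W[red];print(' rigx',np.percentile((p[:,:2]-O)@D,[2,50,98]),'z',np.percentile(p[:,2],[2,50,98]))
    for q in (1.1,1.2,1.25,1.3,1.4):
        print(q,np.round(proj(c,[*rig(.006+.105*np.sin(.625-q)),.085+.105*np.cos(.625-q)]),1))
E
python3 look.py A
```

```text
time: 26.75
ee_pos: [0.5531, 0.0691, 0.2208]
eef_rot: [1.043, 1.309, -1.047]
wrist_force: [-0.1, 1.0, -0.2]
gripper_width: 1.003
time: 27.42
ee_pos: [0.5069, 0.2796, 0.2418]
eef_rot: [1.045, 1.31, -1.04]
wrist_force: [0.8, -0.0, -0.3]
gripper_width: 0.998
t 27.42 tcp [0.5069 0.2796 0.2418] rig [ 1.582e-01 -1.000e-04] F [ 0.8 -0.  -0.3] Fx_rig -0.2 w 0.998 q5 0.16 zaxis_ang -167.1 xax [ 0.     0.004 -1.   ]
side red 309 322 193 205 mean 315.1507936507937 199.03174603174602
 rigx [-0.05908271 -0.04662972 -0.03743614] z [0.16564125 0.17952747 0.1860818 ]
1.1 [312.  199.1]
1.2 [314.2 198.5]
1.25 [315.2 198.3]
1.3 [316.2 198.2]
1.4 [318.  198.3]
top red 305 314 192 202 mean 309.2345679012346 197.34567901234567
 rigx [-0.06850397 -0.05696403 -0.04450997] z [0.17664041 0.18337675 0.18737624]
1.1 [304.1 198.7]
1.2 [307.4 198. ]
1.25 [309.  197.7]
1.3 [310.5 197.4]
1.4 [313.3 196.9]
```

View pics/sideA.png

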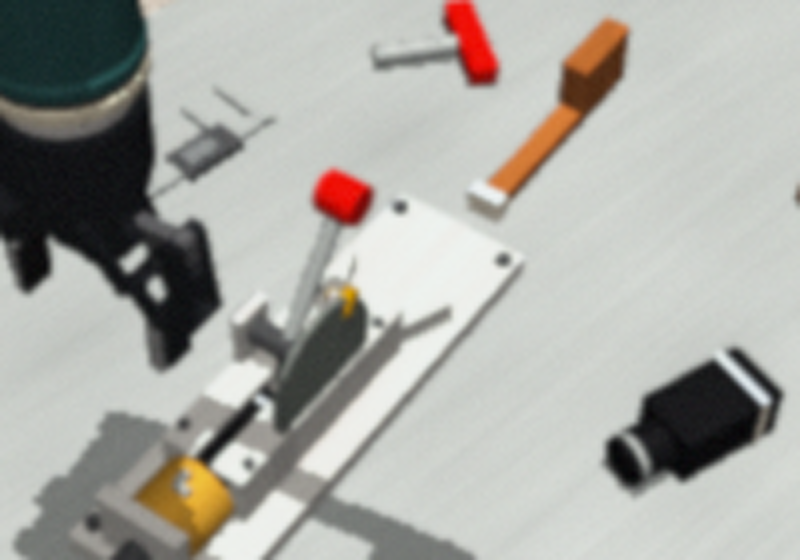

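Both cameras now put the lever at about 1.25, in the notch. Last check: the probe and stick.

Run:
```python
from h import *
for n in ('top9','topA'):
    c=load(n+'.npz');W=world(c);Z=W[...,2];img=c['img'].astype(int)
    a=(W[...,:2]-O)@D; b=(W[...,:2]-O)@E_
    prof=[]
    for x in np.arange(.0,.06,.004):
        u,v=proj(c,[*rig(x),.052]); prof.append((round(float(x),3),int(img[int(round(v)),int(round(u))].mean())))
    print(n,prof)
    m=(Z>.009)&(Z<.08)&(a>-.5)&(a<-.215)&(abs(b)<.04)
    p=np.c_[a[m],b[m],Z[m]];print('stick x',p[:,0].min(),p[:,0].max(),'grip top',np.percentile(p[:,2],97),'bar top',[np.round(np.median(p[(p[:,0]>l)&(p[:,0]<l+.03),2]),4) for l in (-.35,-.31,-.28)])
```

```text
top9 [(0.0, 86), (0.004, 95), (0.008, 100), (0.012, 78), (0.016, 59), (0.02, 46), (0.024, 67), (0.028, 166), (0.032, 171), (0.036, 95), (0.04, 61), (0.044, 53), (0.048, 50), (0.052, 36), (0.056, 31)]
stick x -0.4285372026750781 -0.23430167262765164 grip top 0.06366870297078109 bar top [np.float64(0.0167), np.float64(0.0165), np.float64(0.017)]
topA [(0.0, 106), (0.004, 107), (0.008, 110), (0.012, 78), (0.016, 61), (0.02, 46), (0.024, 66), (0.028, 166), (0.032, 170), (0.036, 95), (0.04, 61), (0.044, 48), (0.048, 47), (0.052, 34), (0.056, 29)]
stick x -0.45785153232356496 -0.2340430864753722 grip top 0.06345932426731445 bar top [np.float64(0.0168), np.float64(0.0166), np.float64(0.017)]
```

View pics/topA.png

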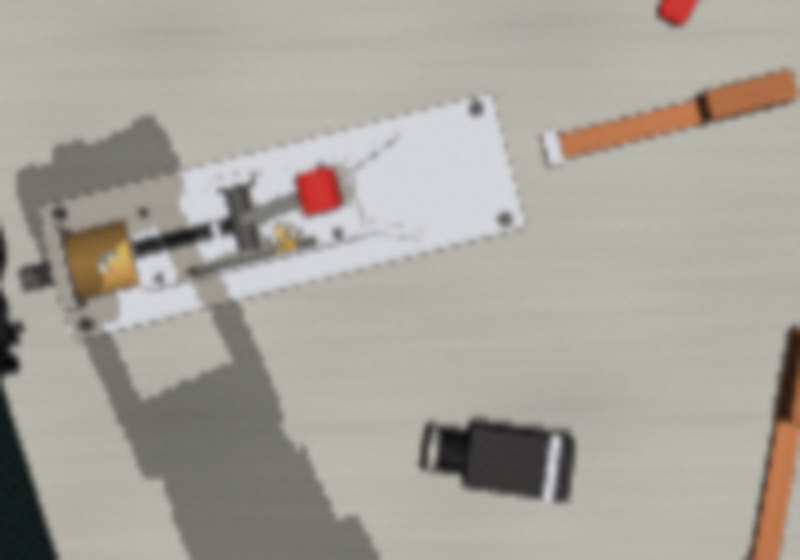

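```bash
python3 -c "
from workcell import env
print(env.sign_off())"
```

```text
the job is handed in; nothing more can be done
None
```

The job is done and handed in, after about 27.5 s of the 69 s allowed; no verdict was reported.

- **Probe:** I fed the smaller probe through the channel with the far push stick, never with the fingers. It met the seat with its rear face at about rig x +19 mm, so the seat face is near +104 mm. I held it there for over 0.4 s at 16 to 20 N, the highest reading I saw. The last pictures show it hasn't moved since.
- **Stick:** It lies flat on the counter, with its tip about 30 mm clear of the rig's apron end.
- **Lever:** The first throw failed. I had gripped the knob too high, it slipped in the pads, and the lever stopped at about 1.10 on the ridge. I regripped it lower and centred, and threw it again. With the fingers off, both cameras read about 1.25, which is the yellow notch.

At hand-in the gripper was open and clear of everything, with the wrist force near zero. I left the other things on the counter alone, though I didn't measure each one again at the end.

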